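# Sort kitchen tools and fresh food after cooking

## Robot

A 6-joint arm with a two-finger parallel gripper is mounted at the origin on a cart in front of the work surface, level with it; the furniture and walls round the work are solid. World frame = base frame: x ahead of the robot, y to its left, z up, the work surface at z = 0. Lengths are in mm, angles in rad, forces in N, time in s.
With the tool pointing down it reaches from about 250 to 800 mm from the base axis. Payload 8.5 kg.
Tool frame: the origin (TCP) lies on the centre line of the jaws, within the pads' length; the fingertips stand 22 mm ahead of it and the grasp point (between the pads) lies 3 mm ahead of it; y points along the fingers, z is the direction in which the jaws open and shut, and the axes are right-handed (so a half turn about y gives the same grasp; the last joint's range is limited). The gripper opens to 85 mm and grips with 20 to 120 N. Pads are 22 mm wide; open, the fingers measure 114 mm over their backs; the gripper's body (76 mm by 85 mm) begins 54 mm behind the grasp point. The pads swing forward as they close: fully open they stand 13 mm farther back than shut.
Start: joints at [1.118, 0.238, -0.013, 1.319, 0, 1.571], TCP at [229.66, 472.057, 253.276] pointing down, gripper open.
Joint ranges: [-2.66, 2.66], [-1.03, 1.9], [-1.14, 1.46], [-1.82, 2.27], [-1.45, 1.34], [-3.14, 3.14]. Speed limits (rad/s): [2.22, 2.22, 2.79, 3.14, 3.14, 3.14].

## Interface

Orientations are given as a rotation vector (axis times angle).
In Python, from bench import manip gives the robot as it stands.
- The arm moves only by the tool jog_arm, never from a script. Its argument "commands" is a list of rows, each an object of numbers: "dx", "dy", "dz": the shift along the tool's x, y, z in m; "ax", "ay", "az": the turn, a rotation vector about the tool's x, y, z in degrees; "claw": the gripper command: -1 is fully open, 1 is shut, values between are in proportion. A call has 1 to 20 rows; each row shifts and turns the pose as measured when the row begins, along the tool's axes as they then stand; what a row does not reach is not made up. A row lasts 1/8 s, in which the tool goes at most 62.5 mm and 10.7 degrees, less where a joint would pass 70% of its speed; a pose out of reach is approached as far as the arm can. A call with a gripper value outside its range is refused whole. The fingers move at their own pace and stop on an object; "newtons" is the grip in N (left out, the last holds). Time passes only in rows, so rows that do not move let the fingers close. It gives the time, the measured TCP pose, the force and the opening at its end, in the units of the state.
- manip.get_state(): the state, without advancing time (a new reading comes with each control period).
- manip.get_image(name): name is "side" or "top" or "wrist"; returns a dict with "image" (400x640x3 uint8, red, green, blue), "fx", "fy", "cx", "cy" (pixels), "position" and "rotation" of the camera in the world; the wrist camera has in their place "tool_from_camera" (4x4, takes a point from camera to tool coordinates, whose origin is the TCP and whose axes are the tool frame's). Camera axes: x right, y up, looking along -z (the intrinsics and any distortion apply to the point x, -y, -z); pixel columns grow to the right and rows downward; lengths in mm; the calibration is good to about 2 mm. A picture is of the moment at which its call begins: read the wrist's pose just before it. There is no depth.
- manip.finish_job(): hands the job in, once; it reports no verdict.
The state is a dict: "clock": time; "joint_pos": joint angles; "joint_vel": joint speeds; "effort": joint torques, N m; "eef_pos": TCP position; "ee_rot": TCP orientation; "wrist_force": force on the tool from outside, world axes, zero at the start; "ft_torque": the same for the moment, N m; "grip_width": finger opening in mm.
Only numpy, scipy, OpenCV 4.12 (cv2) and the standard library are available. Lean on these libraries where they do the work, as an engineer would, in place of code of your own. Each camera call takes 0.05 s, during which the arm holds its last target.

## Task

Put away the four things left over from cooking: lay the yellow-handled opener and the blue peeler each fully down in the drawer insert cut to its shape, and put the lemon and the garlic side by side on the floor of the white tray. Set everything down rather than dropping it, and leave the purple clip and the roll of tape where they are.

Things in the scene. Friction and masses are not known exactly. Their poses are not given: they have to be found in the camera images.
- opener_handle (a point): opener with a yellow handle and a flat steel ring head, 174 x 41 x 20 mm, lying flat, 80 g. Point: handle middle, 8 mm above the surface it lies on (it may rock by 0.2 rad). x points from handle to the head, z up. Handle 24 mm wide, 19 mm high, from x = -57 to +48 mm; head up to 42 mm wide, 5 to 7 mm thick, to x = +117 mm.
- peeler_handle (a point): peeler with a dark blue handle and a narrow steel blade, 170 x 25 x 18 mm, lying flat, 80 g. Point: handle middle, 8 mm above the surface it lies on (it may rock by 0.2 rad). x points from handle to the blade, z up. Handle 24 mm wide, 17 mm high, from x = -55 to +50 mm; blade 14 mm wide, 6 mm thick, to x = +115 mm.
- lemon_centre (a point): yellow lemon, 78 x 55 x 56 mm (long along its x), about 110 g, lying on the surface. Point: its centre, 28 mm up. z up at the start.
- garlic_centre (a point): whole pale garlic bulb, 60 x 57 x 58 mm, about 40 g, standing. Point: its centre, 29 mm up. z up.
- opener_pocket (a point): fixed light-wood drawer insert, 210x80x16 mm, with an 11 mm deep pocket in the outline of the opener, yellow floor. Point: where the seated tool's handle middle lies, 13 mm above the work surface, the insert's middle at x=+30 mm. x: handle to head end, z up. Pocket 34 mm wide from x=-63 to +40 mm, then 54 mm wide to +123. A floor-deep finger channel, 44 mm in x, crosses it here from side to side.
- peeler_pocket (a point): fixed light-wood drawer insert, 210x80x16 mm, with an 11 mm deep pocket in the outline of the peeler, blue floor. Point: where the seated tool's handle middle lies, 13 mm above the work surface, the insert's middle at x=+30 mm. x: handle to blade end, z up. Pocket 34 mm wide from x=-61 to +54 mm, then 22 mm wide to +121. A floor-deep finger channel, 44 mm in x, crosses it here from side to side.
- food_tray: plain white rectangular tray, 170 (x) x 240 (y) x 24 mm, fixed. Origin: centre of its underside; z up. Inside 146 (x) x 216 (y) mm, floor 4 mm above the origin, rim 24 mm above it.
- peg: bystander: purple clip, 72 x 15 x 12 mm, lying at the right. Origin: centre of the underside.
- tape_roll: bystander: roll of beige tape, 104 mm across, 25 mm high, lying flat at the left. Origin: centre of the underside.
Mind the look-alikes: they are no part of the job. Leave any black look-alike of the part that bears garlic_centre alone.

How it is judged (in metres and radians):
At the end, for the whole second after the job is handed in: Each tool seated in its own insert: handle middle within 10 mm level of the pocket point, at most 3 mm above or 4 mm below it, 0.2 rad in yaw, 0.3 in tilt. Lemon and garlic on the tray: centres within 60 mm (x) and 95 mm (y) of its middle, under 50 mm above its underside. All at rest (horizontal distance between opener_handle and opener_pocket below 0.01 m and angle between the x axis of opener_handle and the x axis of opener_pocket, either way round below 0.2 rad and angle between each of opener_handle, peeler_handle's own z axis and vertical below 0.3 rad and z of opener_handle in the frame of opener_pocket between -0.004 and 0.003 m and linear speed of each of opener, peeler, lemon, garlic below 0.02 m/s and horizontal distance between peeler_handle and peeler_pocket below 0.01 m and angle between the x axis of peeler_handle and the x axis of peeler_pocket, either way round below 0.2 rad and z of peeler_handle in the frame of peeler_pocket between -0.004 and 0.003 m and x of lemon_centre in the frame of food_tray between -0.06 and 0.06 m and y of lemon_centre in the frame of food_tray between -0.095 and 0.095 m and z of each of lemon_centre, garlic_centre in the frame of food_tray below 0.05 m and x of garlic_centre in the frame of food_tray between -0.06 and 0.06 m and y of garlic_centre in the frame of food_tray between -0.095 and 0.095 m); the robot touches nothing.
It fails at once if the purple clip is pushed more than 30 mm away (distance of peg from where it was at the start of the episode above 0.03 m).
It fails at once if the roll of tape is pushed more than 30 mm away (distance of tape_roll from where it was at the start of the episode above 0.03 m).
It fails at once if lemon or garlic dropped into the tray (faster than 0.8 m/s just above its floor) ((x of lemon_centre in the frame of food_tray between -0.06 and 0.06 m and y of lemon_centre in the frame of food_tray between -0.095 and 0.095 m and height (world z) of lemon_centre below 0.08 m and linear speed of lemon above 0.8 m/s) or (x of garlic_centre in the frame of food_tray between -0.06 and 0.06 m and y of garlic_centre in the frame of food_tray between -0.095 and 0.095 m and height (world z) of garlic_centre below 0.08 m and linear speed of garlic above 0.8 m/s)).
It fails at once if opener or peeler dropped into its pocket (faster than 0.8 m/s just above it) ((horizontal distance between opener_handle and opener_pocket below 0.03 m and height (world z) of opener_handle below 0.06 m and linear speed of opener above 0.8 m/s) or (horizontal distance between peeler_handle and peeler_pocket below 0.03 m and height (world z) of peeler_handle below 0.06 m and linear speed of peeler above 0.8 m/s)).
It also fails if it takes over 106 s, if anything falls off the work surface, if the arm or the gripper's body presses on something with over 40 N, if the wrist force passes 120 N, or if a joint passes its speed limit or range.

## Working session

There is one attempt and no reset: what is moved stays moved. The work goes in short steps, Python scripts to look and compute and a tool call to move; the robot and the scene stay as the last step left them, time stands still between calls to the robot, and variables do not carry over. Pictures are saved under pics/ and viewed, and the job is handed in when it is done.

Besides the shell and the picture viewer there is one more tool, called after ">>>" by a JSON object that holds its "name" and its "arguments". jog_arm: Moves the arm, as the interface text tells. Its arguments: {"type":"object","properties":{"commands":{"type":"array"},"newtons":{"type":"number"}},"required":["commands"]}

```bash
mkdir -p pics; ls
cat > h.py <<'E'
import numpy as np, cv2, json
from scipy.spatial.transform import Rotation as R
from bench import manip
def grab(n,tag):
    s=manip.get_state(); d=manip.get_image(n); cv2.imwrite(f'pics/{tag}.png',d['image'][:,:,::-1])
    d=dict(d); d['image']=None
    d['eef']=list(map(float,s['eef_pos'])); d['rot']=list(map(float,s['ee_rot']))
    json.dump({k:(np.asarray(v).tolist() if v is not None else None) for k,v in d.items()},open(f'pics/{tag}.json','w'))
    return s
def cam(tag):
    d=json.load(open(f'pics/{tag}.json'))
    if 'tool_from_camera' in d:
        T=np.eye(4);T[:3,:3]=R.from_rotvec(d['rot']).as_matrix();T[:3,3]=d['eef']
        T=T@np.array(d['tool_from_camera']); return d,T[:3,3],T[:3,:3]
    Rm=np.array(d['rotation'])
    return d,np.array(d['position']),Rm
def ray(tag,u,v):
    d,p,Rm=cam(tag)
    K=np.array([[d['fx'],0,d['cx']],[0,d['fy'],d['cy']],[0,0,1]])
    dist=np.array(d.get('distortion',[0,0,0,0,0]),float) 
    x=cv2.undistortPoints(np.array([[[u,v]]],float),K,dist)[0,0]
    r=Rm@np.array([x[0],-x[1],-1]); return p,r/np.linalg.norm(r)
def at(tag,u,v,z):
    p,r=ray(tag,u,v); return p+r*(z-p[2])/r[2]
def tri(*obs):
    A=np.zeros((3,3));b=np.zeros(3);L=[]
    for o in obs:
        p,r=ray(*o);M=np.eye(3)-np.outer(r,r);A+=M;b+=M@p;L.append((p,M))
    x=np.linalg.solve(A,b);return x,[np.linalg.norm(M@(x-p)) for p,M in L]
def proj(tag,X):
    d,p,Rm=cam(tag);c=Rm.T@(np.array(X)-p)
    K=np.array([[d['fx'],0,d['cx']],[0,d['fy'],d['cy']],[0,0,1]])
    dist=np.array(d.get('distortion',[0,0,0,0,0]),float)
    return cv2.projectPoints(np.array([[c[0],-c[1],-c[2]]]),np.zeros(3),np.zeros(3),K,dist)[0][0,0]
def crop(tag,u,v,w,h,k,out):
    im=cv2.imread(f'pics/{tag}.png');u=int(max(0,u));v=int(max(0,v))
    cv2.imwrite(f'pics/{out}.png',cv2.resize(im[v:v+h,u:u+w],None,fx=k,fy=k,interpolation=cv2.INTER_CUBIC))
E
python3 - <<'E'
from h import *
for n in ['top','side','wrist']:
    s=grab(n,n+'0')
    d=json.load(open(f'pics/{n}0.json'));d.pop('image');print(d)
print(s)
E
```

```text
pics
{'fx': 381.43351934724933, 'fy': 381.43351934724933, 'cx': 319.03992062098575, 'cy': 196.24616350214873, 'position': [353.9532579002403, 1.617553696577867, 1361.9028813220452], 'rotation': [0.0821830558744631, -0.05534695018660827, -1.585751569089382], 'eef': [229.49934050436067, 471.76951239182733, 252.68851741943521], 'rot': [-1.5428444765895122, 0.3553967993861715, -0.3548684977228666]}
{'fx': 388.9824328629116, 'fy': 388.9824328629116, 'cx': 321.77071263185604, 'cy': 196.94229102533043, 'position': [90.52984581279173, -835.3054725704995, 785.1931231231346], 'rotation': [0.8956679321809679, -0.18907630552143334, -0.41807062930315564], 'eef': [229.53465409722472, 471.7575151944198, 252.67908934893907], 'rot': [-1.5428591288775246, 0.35543234145373576, -0.3549054839736812]}
{'fx': 275.5496415884003, 'fy': 275.5496415884003, 'cx': 318.4933480921648, 'cy': 202.78655787613027, 'tool_from_camera': [[-0.0009253255750348672, -0.9585421217964639, -0.2849493718443905, -73.71576650247464], [0.0006038810978028729, 0.2849489062575723, -0.9585425166106261, -120.54186254587096], [0.99999938
[... 197 characters left out ...]
 0.3553569225685376, -0.3548997375670912]}
{'clock': 0.1, 'joint_pos': array([ 1.11798676e+00,  2.38743586e-01, -1.41602262e-02,  1.31919314e+00,
       -3.08153148e-06,  1.57077237e+00]), 'joint_vel': array([-0.0010621 , -0.0011166 ,  0.0018142 , -0.00157523,  0.00036699,
        0.00042365]), 'effort': array([ 1.37984734e-04, -5.39723682e+01,  3.46996737e+01,  1.34076749e-02,
        1.01278206e-04,  2.10834708e-05]), 'eef_pos': array([229.53769745, 471.7881946 , 252.73371492]), 'ee_rot': array([-1.54274953,  0.35535692, -0.35489974]), 'wrist_force': array([-0.40227326, -0.52917212,  0.15626746]), 'ft_torque': array([-0.02511611, -0.02117018, -0.02005557]), 'grip_width': 85.43195746594311}
```

```bash
sed -i "s/Rm=np.array(d\['rotation'\])/Rm=R.from_rotvec(d['rotation']).as_matrix()/" h.py; python3 -c "
from h import *
print(R.from_rotvec(json.load(open('pics/top0.json'))['rot']).as_matrix().round(2))"
```

```text
[[ 0.9  -0.    0.44]
 [-0.44 -0.    0.9 ]
 [-0.   -1.   -0.  ]]
```

View pics/top0.png

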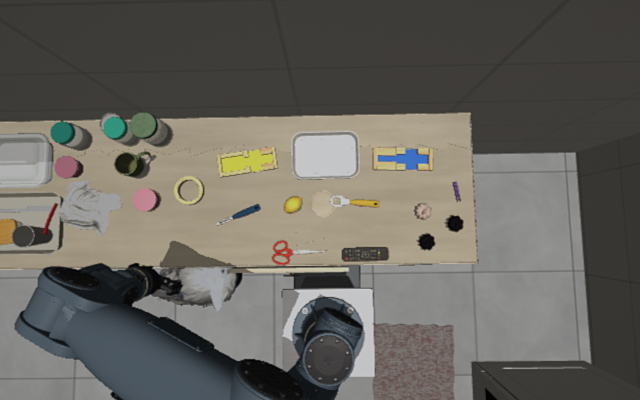

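View pics/side0.png

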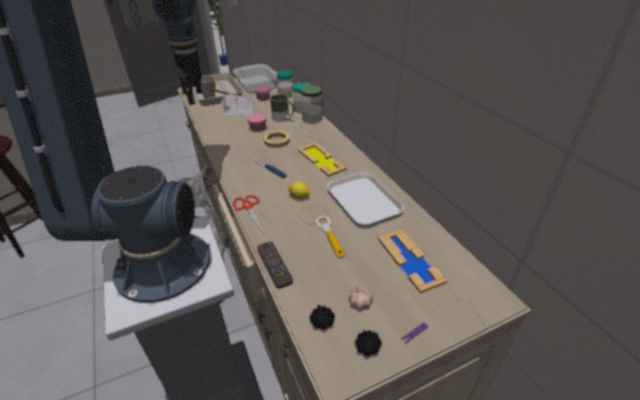

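View pics/wrist0.png

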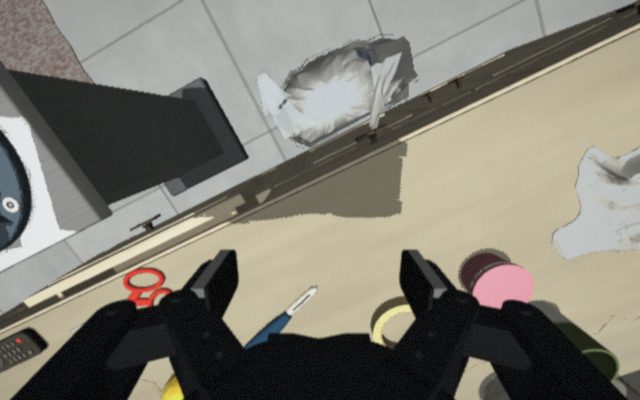

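Run:
```python
from h import *
crop('top0',205,125,100,112,7,'c1')
im=cv2.imread('pics/top0.png')
crop('top0',205,130,130,100,6,'c1'); crop('top0',320,130,150,125,5,'c2')
crop('side0',240,120,160,140,5,'c3'); crop('side0',300,200,160,160,4,'c4')
```

```text
(no output)
```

View pics/c1.png

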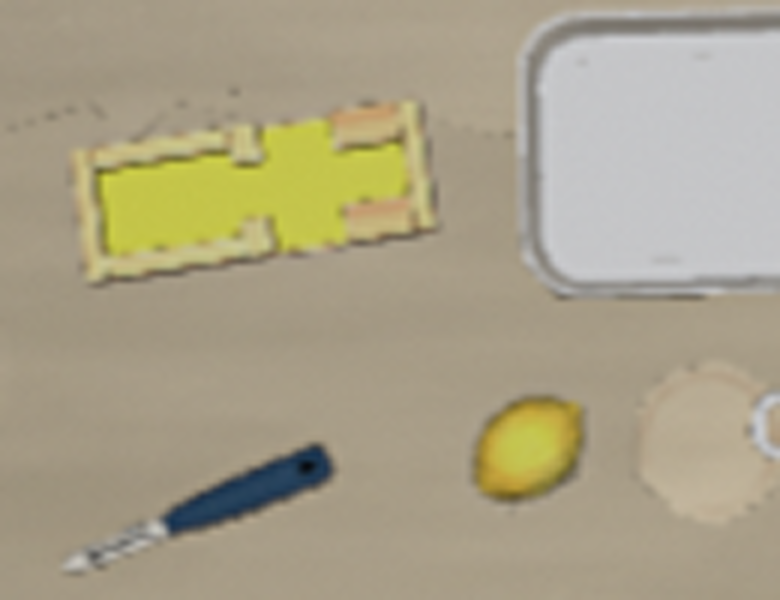

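View pics/c2.png

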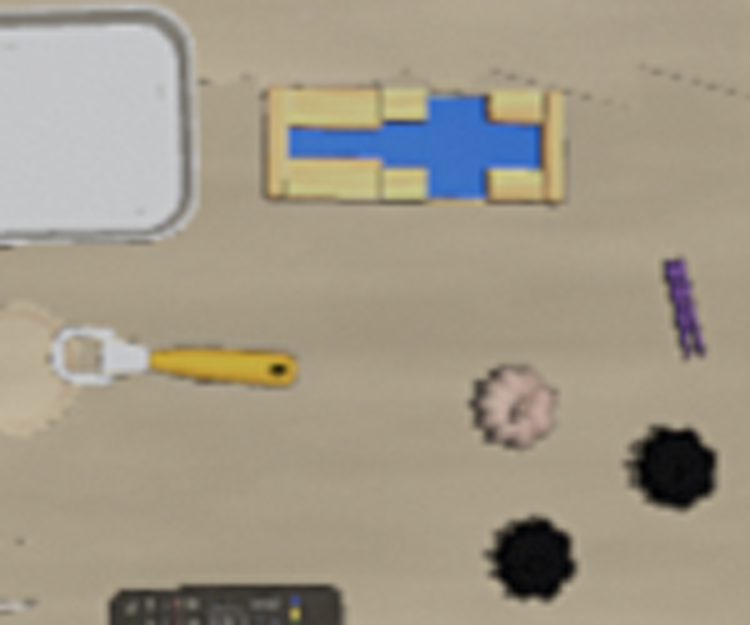

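View pics/c3.png

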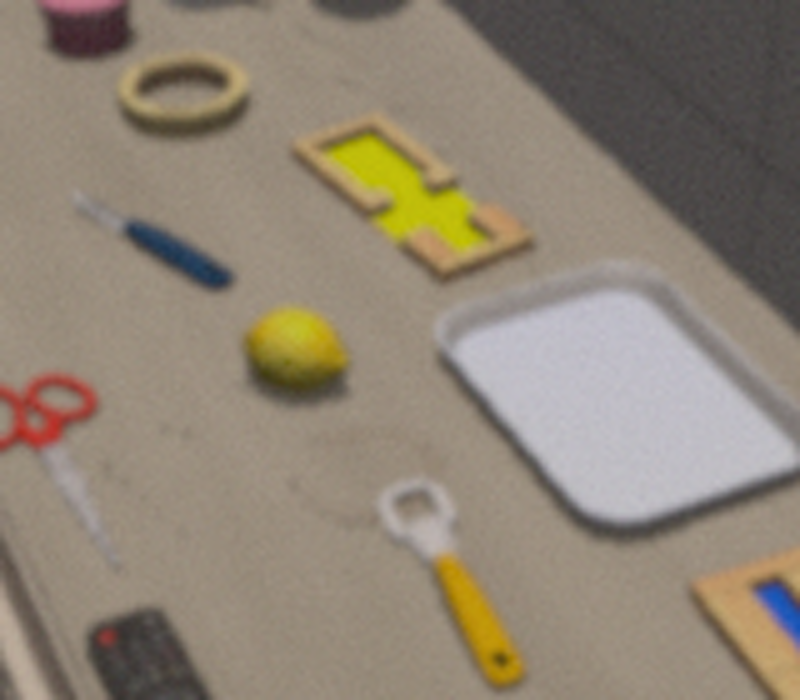

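View pics/c4.png

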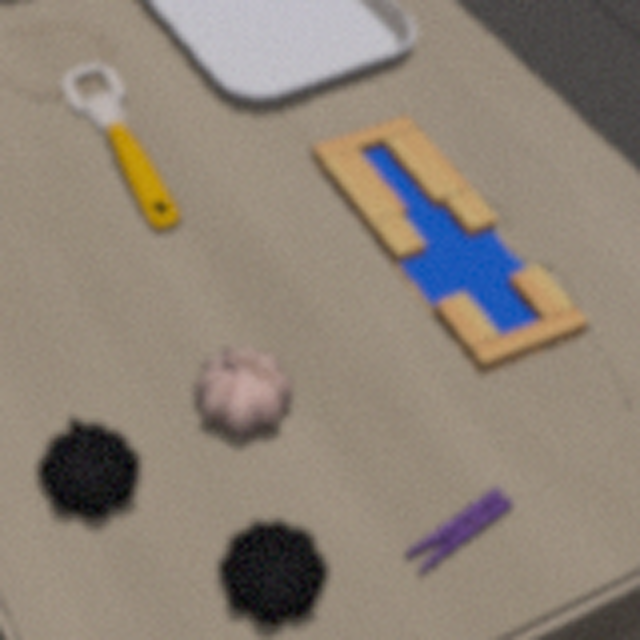

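```bash
cat >> h.py <<'E'
def c2p(c,off,k): return ((c[0]+.5)/k-.5+off[0],(c[1]+.5)/k-.5+off[1])
E
python3 - <<'E'
from h import *
C1=((205,130),6,'top0');C2=((320,130),5,'top0');C3=((240,120),5,'side0');C4=((300,200),4,'side0')
def P(c,C): return (C[2],*c2p(c,C[0],C[1]))
pairs={'opins_a':((75,152),C1,(372,113),C3),'opins_b':((415,102),C1,(535,238),C3),'opins_c':((437,228),C1,(445,272),C3),'opins_d':((92,282),C1,(295,148),C3),
'peel tip':((65,568),C1,(75,195),C3),'peel hs':((165,525),C1,(128,228),C3),'peel he':((330,458),C1,(230,278),C3),
'lemon':((530,448),C1,(296,348),C3),
'op tip':((53,353),C2,(90,65),C4),'op hs':((150,361),C2,(112,128),C4),'op he':((297,370),C2,(168,222),C4),
'garlic':((515,406),C2,(243,395),C4),
'peins_a':((265,88),C2,(408,118),C4),'peins_b':((562,90),C2,(588,318),C4),'peins_c':((565,203),C2,(485,367),C4),'peins_d':((265,198),C2,(315,150),C4),
'clip':((684,308),C2,(460,530),C4)}
for k,(a,A,b,B) in pairs.items():
    x,e=tri(P(a,A),P(b,B)); print(k,x.round(1),np.round(e,1), at(*P(a,A),10).round(1))
E
```

```text
opins_a [626.7 387.9  16.2] [0.5 0.5] [628.5 389.5  10. ]
opins_b [657.8 183.2  10.7] [3. 3.] [655.1 184.4  10. ]
opins_c [580.2 170.3  13.2] [2.5 2.5] [578.3 171.6  10. ]
opins_d [552.6 377.8   9.4] [3.2 3.2] [549.4 378.7  10. ]
peel tip [381.5 393.7   6.4] [2.6 2.6] [378.9 393.5  10. ]
peel hs [404.6 335.1   4.7] [1. 1.] [403.4 334.1  10. ]
peel he [444.2 235.1  10. ] [2.8 2.8] [441.6 236.   10. ]
lemon [446.  114.9  29. ] [1.8 1.8] [445.6 117.1  10. ]
op tip [462.7 -17.6  10.2] [5.3 5.3] [457.8 -15.7  10. ]
op hs [452.6 -85.1   6.3] [1.4 1.4] [450.9 -84.4  10. ]
op he [ 444.2 -188.8    9.7] [1.4 1.4] [ 442.8 -188.2   10. ]
garlic [ 415.7 -339.9   16.4] [1.3 1.3] [ 414.8 -341.    10. ]
peins_a [ 648.9 -172.7    8.3] [2.8 2.8] [ 646.  -171.2   10. ]
peins_b [ 640.7 -382.6   15. ] [1.4 1.4] [ 640.5 -383.2   10. ]
peins_c [ 560.8 -382.9   11.1] [2.4 2.4] [ 558.8 -382.    10. ]
peins_d [ 569.8 -170.8    7.9] [3.5 3.5] [ 566.3 -169.    10. ]
clip [ 484.2 -465.6    4. ] [1.5 1.5] [ 482.3 -462.7   10. ]
```

```bash
cat >> h.py <<'E'
def yaw():
    m=R.from_rotvec(manip.get_state()['ee_rot']).as_matrix(); return np.degrees(np.arctan2(m[1,2],m[0,2]))
def Rd(yw):
    a=np.radians(yw); z=np.array([np.cos(a),np.sin(a),0]); y=np.array([0,0,-1.]); return np.stack([np.cross(y,z),y,z],1)
def plan(wps,step=45,astep=10,start=None):
    """wps: list of (x,y,z,yaw[,step]) ; prints rows"""
    s=manip.get_state(); p=np.array(s['eef_pos']); Rm=R.from_rotvec(s['ee_rot']).as_matrix()
    if start is not None: p=np.array(start[:3],float); Rm=Rd(start[3])
    for w in wps:
        st=w[4] if len(w)>4 else step
        T=np.array(w[:3],float); Rt=R.from_matrix(Rd(w[3])); 
        ang=(Rt*R.from_matrix(Rm).inv()).magnitude()*57.3
        n=max(1,int(np.ceil(np.linalg.norm(T-p)/st)),int(np.ceil(ang/astep)))
        p0=p.copy();rv=(R.from_matrix(Rm).inv()*Rt).as_rotvec(degrees=True)
        for i in range(n):
            d=Rm.T@(p0+(T-p0)*(i+1)/n-p); dr=np.round(rv/n,1); d=np.round(d,0 if np.linalg.norm(d)>30 else 1)
            print({k:float(v) for k,v in zip(('dx','dy','dz'),np.round(d/1000,4)) if v} | {k:float(v) for k,v in zip(('ax','ay','az'),dr) if v})
            p=p+Rm@d; Rm=Rm@R.from_rotvec(dr,degrees=True).as_matrix()
        print('-- at',p.round(1))
def st():
    s=manip.get_state(); m=R.from_rotvec(s['ee_rot']).as_matrix()
    print('t',s['clock'],'p',s['eef_pos'].round(1),'yaw',round(yaw(),1),'tilt',np.round(m[2,[0,2]],3),'w',round(s['grip_width'],1),'F',s['wrist_force'].round(1))
E
python3 -c "
from h import *
plan([(449,-132,180,-4.6)])"
```

```text
{'dx': 0.031, 'dy': 0.005, 'dz': -0.03, 'ay': 4.6}
{'dx': 0.033, 'dy': 0.005, 'dz': -0.027, 'ay': 4.6}
{'dx': 0.035, 'dy': 0.005, 'dz': -0.025, 'ay': 4.6}
{'dx': 0.037, 'dy': 0.005, 'dz': -0.021, 'ay': 4.6}
{'dx': 0.039, 'dy': 0.004, 'dz': -0.019, 'ay': 4.6}
{'dx': 0.039, 'dy': 0.005, 'dz': -0.015, 'ay': 4.6}
{'dx': 0.042, 'dy': 0.005, 'dz': -0.012, 'ay': 4.6}
{'dx': 0.041, 'dy': 0.005, 'dz': -0.009, 'ay': 4.6}
{'dx': 0.043, 'dy': 0.005, 'dz': -0.006, 'ay': 4.6}
{'dx': 0.043, 'dy': 0.005, 'dz': -0.002, 'ay': 4.6}
{'dx': 0.042, 'dy': 0.005, 'dz': 0.002, 'ay': 4.6}
{'dx': 0.043, 'dy': 0.005, 'dz': 0.005, 'ay': 4.6}
{'dx': 0.042, 'dy': 0.005, 'dz': 0.008, 'ay': 4.6}
{'dx': 0.041, 'dy': 0.004, 'dz': 0.012, 'ay': 4.6}
{'dx': 0.04, 'dy': 0.005, 'dz': 0.015, 'ay': 4.6}
-- at [ 449.5 -131.5  180.3]
```

Before the first reach, here is what each target could be confused with, by top-image pixel:
- **Opener:** the yellow handle at (365,203). The scissors at (285,252) and the remote at (365,254) are not it.
- **Peeler:** the blue handle at (240,215).
- **Lemon:** (293,204). The pale round mark beside it at (321,204) is not it.
- **Garlic:** the pale bulb at (423,211). The black look-alikes at (427,242) and (455,223) stay put.

The enlarged crops confirm these choices. I'm moving to hover over the opener.

>>> {"name": "jog_arm", "arguments": {"commands": [{"dx": 0.031,"dy": 0.005,"dz": -0.03,"ay": 4.6,"claw": -1},{"dx": 0.033,"dy": 0.005,"dz": -0.027,"ay": 4.6},{"dx": 0.035,"dy": 0.005,"dz": -0.025,"ay": 4.6},{"dx": 0.037,"dy": 0.005,"dz": -0.021,"ay": 4.6},{"dx": 0.039,"dy": 0.004,"dz": -0.019,"ay": 4.6},{"dx": 0.039,"dy": 0.005,"dz": -0.015,"ay": 4.6},{"dx": 0.042,"dy": 0.005,"dz": -0.012,"ay": 4.6},{"dx": 0.041,"dy": 0.005,"dz": -0.009,"ay": 4.6},{"dx": 0.043,"dy": 0.005,"dz": -0.006,"ay": 4.6},{"dx": 0.043,"dy": 0.005,"dz": -0.002,"ay": 4.6},{"dx": 0.042,"dy": 0.005,"dz": 0.002,"ay": 4.6},{"dx": 0.043,"dy": 0.005,"dz": 0.005,"ay": 4.6},{"dx": 0.042,"dy": 0.005,"dz": 0.008,"ay": 4.6},{"dx": 0.041,"dy": 0.004,"dz": 0.012,"ay": 4.6},{"dx": 0.04,"dy": 0.005,"dz": 0.015,"ay": 4.6}], "newtons": 40}}

```text
$.commands[0]: bad value
```

```bash
python3 -c "
from h import *
st();grab('wrist','w1');st()"
```

```text
t 0.15 p [229.6 471.9 252.8] yaw 64.1 tilt [ 0.    -0.001] w 85.5 F [ 0.1 -0.1  0.2]
t 0.2 p [229.6 471.9 252.9] yaw 64.1 tilt [-0.    -0.001] w 85.9 F [ 0.3  0.  -0.2]
```

View pics/w1.png

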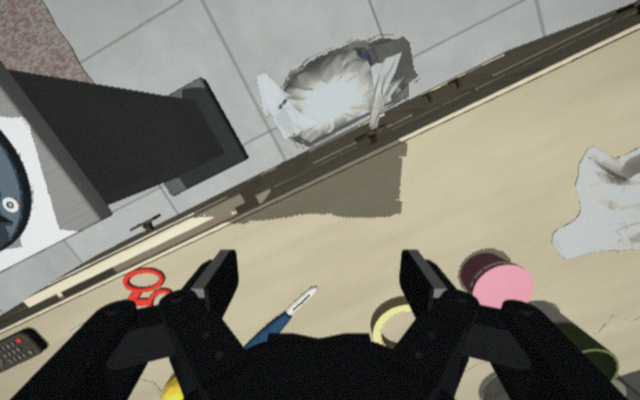

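>>> {"name": "jog_arm", "arguments": {"commands": [{"dx": 0.031,"dy": 0.005,"dz": -0.03,"ax": 0,"ay": 4.6,"az": 0,"claw": -1}], "newtons": 40}}

```text
clock: 0.32
eef_pos: [244.2, 432.6, 247.5]
ee_rot: [-1.531, 0.417, -0.417]
wrist_force: [-0.3, -0.8, 0.3]
grip_width: 85.2
```

```bash
python3 -c "
from h import *
st()"
```

```text
t 0.325 p [244.2 432.6 247.5] yaw 59.5 tilt [-0. -0.] w 85.2 F [-0.3 -0.8  0.3]
```

```bash
python3 - <<'E'
s=open('h.py').read()
i=s.index("            print({k:float(v)"); j=s.index("            p=p+Rm@d")
s=s[:i]+"""            print('{"dx":%g,"dy":%g,"dz":%g,"ax":%g,"ay":%g,"az":%g,"claw":%g},'%(*(np.round(d/1000,4)+0),*(dr+0),CL))
"""+s[j:]
s=s.replace("def plan(","CL=-1\ndef plan(")
open('h.py','w').write(s)
E
python3 -c "
from h import *
plan([(449,-132,180,-4.6)],step=55)"
```

```text
{"dx":0.042,"dy":0.006,"dz":-0.035,"ax":0,"ay":5.8,"az":0,"claw":-1},
{"dx":0.045,"dy":0.006,"dz":-0.03,"ax":0,"ay":5.8,"az":0,"claw":-1},
{"dx":0.049,"dy":0.006,"dz":-0.026,"ax":0,"ay":5.8,"az":0,"claw":-1},
{"dx":0.05,"dy":0.007,"dz":-0.02,"ax":0,"ay":5.8,"az":0,"claw":-1},
{"dx":0.053,"dy":0.006,"dz":-0.016,"ax":0,"ay":5.8,"az":0,"claw":-1},
{"dx":0.053,"dy":0.006,"dz":-0.01,"ax":0,"ay":5.8,"az":0,"claw":-1},
{"dx":0.055,"dy":0.006,"dz":-0.004,"ax":0,"ay":5.8,"az":0,"claw":-1},
{"dx":0.054,"dy":0.006,"dz":0.001,"ax":0,"ay":5.8,"az":0,"claw":-1},
{"dx":0.055,"dy":0.006,"dz":0.006,"ax":0,"ay":5.8,"az":0,"claw":-1},
{"dx":0.053,"dy":0.006,"dz":0.012,"ax":0,"ay":5.8,"az":0,"claw":-1},
{"dx":0.052,"dy":0.007,"dz":0.017,"ax":0,"ay":5.8,"az":0,"claw":-1},
-- at [ 448.7 -132.4  179.5]
```

>>> {"name": "jog_arm", "arguments": {"commands": [{"dx": 0.042,"dy": 0.006,"dz": -0.035,"ax": 0,"ay": 5.8,"az": 0,"claw": -1},{"dx": 0.045,"dy": 0.006,"dz": -0.03,"ax": 0,"ay": 5.8,"az": 0,"claw": -1},{"dx": 0.049,"dy": 0.006,"dz": -0.026,"ax": 0,"ay": 5.8,"az": 0,"claw": -1},{"dx": 0.05,"dy": 0.007,"dz": -0.02,"ax": 0,"ay": 5.8,"az": 0,"claw": -1},{"dx": 0.053,"dy": 0.006,"dz": -0.016,"ax": 0,"ay": 5.8,"az": 0,"claw": -1},{"dx": 0.053,"dy": 0.006,"dz": -0.01,"ax": 0,"ay": 5.8,"az": 0,"claw": -1},{"dx": 0.055,"dy": 0.006,"dz": -0.004,"ax": 0,"ay": 5.8,"az": 0,"claw": -1},{"dx": 0.054,"dy": 0.006,"dz": 0.001,"ax": 0,"ay": 5.8,"az": 0,"claw": -1},{"dx": 0.055,"dy": 0.006,"dz": 0.006,"ax": 0,"ay": 5.8,"az": 0,"claw": -1},{"dx": 0.053,"dy": 0.006,"dz": 0.012,"ax": 0,"ay": 5.8,"az": 0,"claw": -1},{"dx": 0.052,"dy": 0.007,"dz": 0.017,"ax": 0,"ay": 5.8,"az": 0,"claw": -1},{"dx": 0,"dy": 0,"dz": 0,"ax": 0,"ay": 0,"az": 0,"claw": -1}]}}

```text
clock: 1.82
eef_pos: [445.0, -155.8, 177.2]
ee_rot: [-1.15, 1.289, -1.294]
wrist_force: [0.2, 1.0, -0.4]
grip_width: 85.9
```

```bash
python3 -c "
from h import *
st();grab('wrist','w2')"
```

```text
t 1.825 p [ 445.  -155.8  177.2] yaw -6.5 tilt [-0.001  0.005] w 85.9 F [ 0.2  1.  -0.4]
```

View pics/w2.png

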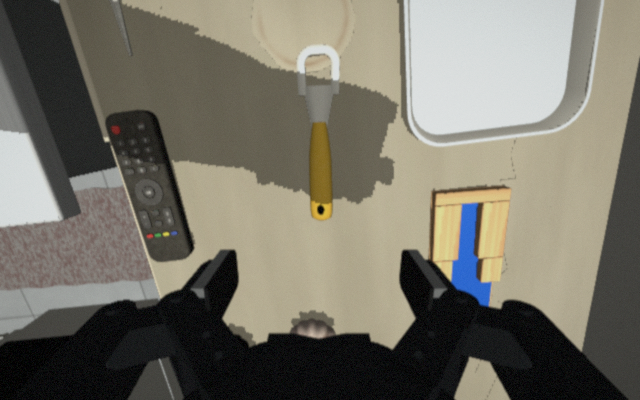

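Run:
```python
from h import *
crop('w2',250,20,140,220,3,'c5')
crop('w2',400,180,130,120,5,'c6')
```

```text
(no output)
```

View pics/c5.png

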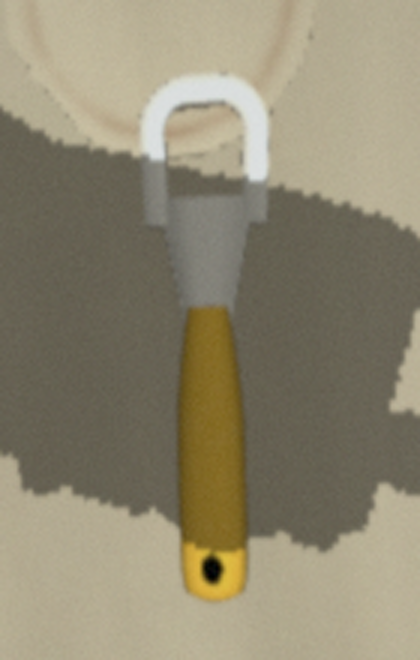

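View pics/c6.png

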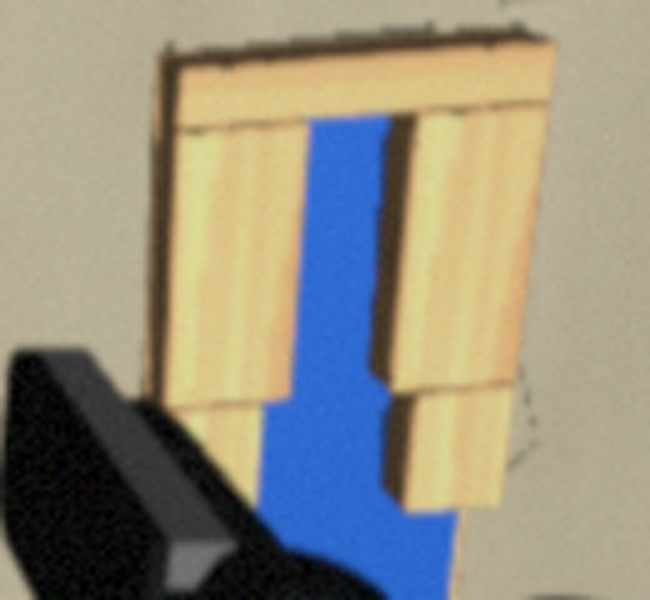

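Run:
```python
from h import *
C2=((320,130),5,'top0');C4=((300,200),4,'side0');W=((250,20),3,'w2')
def P(c,C): return (C[2],*c2p(c,C[0],C[1]))
for n,a,b,c in [('tip',(205,73),(53,353),(90,65)),('hs',(209,307),(150,361),(112,128)),('he',(214,600),(297,370),(168,225)),('hole',(212,568),(278,369),(158,208))]:
    x,e=tri(P(a,W),P(b,C2),P(c,C4));print(n,x.round(1),np.round(e,1),'w@8',at(*P(a,W),8).round(1))
print(at(*P((180,430),W),8),at(*P((246,430),W),8))
```

```text
tip [462.  -16.4  10.5] [2.6 4.3 6.4] w@8 [460.6 -13.6   8. ]
hs [453.2 -84.3   5.3] [1.2 2.  1.2] w@8 [454.  -83.4   8. ]
he [ 444.3 -188.8    6.5] [0.5 1.2 1.4] w@8 [ 444.2 -187.7    8. ]
hole [ 444.7 -174.8   10. ] [0.3 0.9 0.7] w@8 [ 444.9 -175.2    8. ]
[ 439.31652505 -123.43189788    8.        ] [ 462.3155568  -126.04005462    8.        ]
```

```bash
python3 -c "
from h import *
plan([(449.8,-131,80,-5.4),(449.8,-131,40,-5.4,20)],step=35)"
```

```text
{"dx":-0.008,"dy":0.032,"dz":0.001,"ax":-0.1,"ay":-0.3,"az":0,"claw":-1},
{"dx":-0.008,"dy":0.033,"dz":0.001,"ax":-0.1,"ay":-0.3,"az":0,"claw":-1},
{"dx":-0.008,"dy":0.032,"dz":0.001,"ax":-0.1,"ay":-0.3,"az":0,"claw":-1},
-- at [ 450.  -130.6   80.4]
{"dx":0.0001,"dy":0.0135,"dz":0,"ax":0,"ay":0,"az":0,"claw":-1},
{"dx":0.0002,"dy":0.0134,"dz":-0.0001,"ax":0,"ay":0,"az":0,"claw":-1},
{"dx":0.0001,"dy":0.0135,"dz":0,"ax":0,"ay":0,"az":0,"claw":-1},
-- at [ 449.8 -131.    40. ]
```

>>> {"name": "jog_arm", "arguments": {"commands": [{"dx": -0.008,"dy": 0.032,"dz": 0.001,"ax": -0.1,"ay": -0.4,"az": 0,"claw": -1},{"dx": -0.008,"dy": 0.033,"dz": 0.001,"ax": -0.1,"ay": -0.4,"az": 0,"claw": -1},{"dx": -0.008,"dy": 0.032,"dz": 0.001,"ax": -0.1,"ay": -0.3,"az": 0,"claw": -1},{"dx": 0,"dy": 0.013,"dz": 0,"ax": 0,"ay": 0,"az": 0,"claw": -1},{"dx": 0,"dy": 0.013,"dz": 0,"ax": 0,"ay": 0,"az": 0,"claw": -1},{"dx": 0,"dy": 0.008,"dz": 0,"ax": 0,"ay": 0,"az": 0,"claw": -1},{"dx": 0,"dy": 0,"dz": 0,"ax": 0,"ay": 0,"az": 0,"claw": -1}]}}

```text
clock: 2.75
eef_pos: [450.0, -125.9, 45.4]
ee_rot: [-1.166, 1.269, -1.27]
wrist_force: [0.3, -0.4, 0.4]
grip_width: 85.0
```

```bash
python3 -c "
from h import *
st();grab('wrist','w3')
plan([(449.8,-131,24,-5.4,20)],step=35)"
```

```text
t 2.75 p [ 450.  -125.9   45.4] yaw -4.8 tilt [-0.001  0.002] w 85.0 F [ 0.3 -0.4  0.4]
{"dx":0.0025,"dy":0.0109,"dz":-0.0001,"ax":-0.1,"ay":0.3,"az":0,"claw":-1},
{"dx":0.0025,"dy":0.0108,"dz":0,"ax":-0.1,"ay":0.3,"az":0,"claw":-1},
-- at [ 449.8 -131.    24. ]
```

View pics/w3.png

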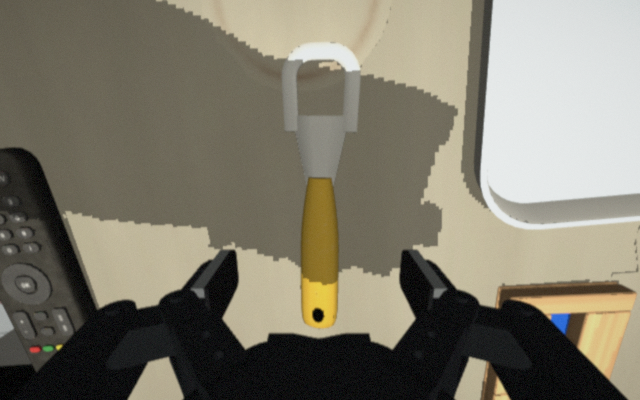

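```bash
python3 -c "
from h import *
for p in [(319,328),(319,178),(322,42)]: print(at('w3',*p,8).round(1))
print(tri(('w3',319,328),('w2',250+214/3,220)),tri(('w3',319,178),('w2',250+209/3,122.3)))"
```

```text
[ 444.6 -188.9    8. ]
[453.2 -83.9   8. ]
[460.5 -13.8   8. ]
(array([ 444.66379089, -187.66840995,    9.42651533]), [np.float64(0.07517967883109362), np.float64(0.07517967883103778)]) (array([453.78819017, -83.70544792,   9.20690055]), [np.float64(0.5320082588130722), np.float64(0.5320082588130675)])
```

>>> {"name": "jog_arm", "arguments": {"commands": [{"dx": 0.0025,"dy": 0.011,"dz": 0,"ax": 0,"ay": 0.3,"az": 0,"claw": -1},{"dx": 0.0025,"dy": 0.01,"dz": 0,"ax": 0,"ay": 0.3,"az": 0,"claw": -1},{"dx": 0,"dy": 0.001,"dz": 0,"ax": 0,"ay": 0,"az": 0,"claw": -1}]}}

```text
clock: 3.18
eef_pos: [450.6, -131.9, 23.2]
ee_rot: [-1.159, 1.276, -1.281]
wrist_force: [0.4, -1.0, 0.5]
grip_width: 85.7
```

>>> {"name": "jog_arm", "arguments": {"commands": [{"dx": 0,"dy": 0,"dz": 0,"ax": 0,"ay": 0,"az": 0,"claw": 1},{"dx": 0,"dy": 0,"dz": 0,"ax": 0,"ay": 0,"az": 0,"claw": 1},{"dx": 0,"dy": 0,"dz": 0,"ax": 0,"ay": 0,"az": 0,"claw": 1},{"dx": 0,"dy": 0,"dz": 0,"ax": 0,"ay": 0,"az": 0,"claw": 1},{"dx": 0,"dy": 0,"dz": 0,"ax": 0,"ay": 0,"az": 0,"claw": 1},{"dx": 0,"dy": 0,"dz": 0,"ax": 0,"ay": 0,"az": 0,"claw": 1}], "newtons": 40}}

```text
clock: 3.92
eef_pos: [450.8, -132.0, 23.6]
ee_rot: [-1.159, 1.276, -1.281]
wrist_force: [-1.2, -0.7, -0.4]
grip_width: 21.8
```

```bash
python3 -c "
from h import *
import h
h.CL=1
st();grab('wrist','w4')
plan([(450,-131,110,-5.4,40),(608.5,250,110,8.1,45)])"
```

```text
t 3.925 p [ 450.8 -132.    23.6] yaw -5.5 tilt [-0.001  0.005] w 21.8 F [-1.2 -0.7 -0.4]
{"dx":-0.0003,"dy":-0.0288,"dz":-0.0002,"ax":-0.1,"ay":0,"az":0,"claw":1},
{"dx":-0.0004,"dy":-0.0288,"dz":-0.0002,"ax":-0.1,"ay":0,"az":0,"claw":1},
{"dx":-0.0003,"dy":-0.0288,"dz":-0.0002,"ax":-0.1,"ay":0,"az":0,"claw":1},
-- at [ 450. -131.  110.]
{"dx":-0.039,"dy":0,"dz":0.012,"ax":0,"ay":-1.4,"az":0,"claw":1},
{"dx":-0.04,"dy":0,"dz":0.013,"ax":0,"ay":-1.4,"az":0,"claw":1},
{"dx":-0.038,"dy":0,"dz":0.014,"ax":0,"ay":-1.4,"az":0,"claw":1},
{"dx":-0.039,"dy":0,"dz":0.015,"ax":0,"ay":-1.4,"az":0,"claw":1},
{"dx":-0.038,"dy":0,"dz":0.016,"ax":0,"ay":-1.4,"az":0,"claw":1},
{"dx":-0.037,"dy":0,"dz":0.017,"ax":0,"ay":-1.4,"az":0,"claw":1},
{"dx":-0.038,"dy":0,"dz":0.018,"ax":0,"ay":-1.4,"az":0,"claw":1},
{"dx":-0.036,"dy":0,"dz":0.019,"ax":0,"ay":-1.4,"az":0,"claw":1},
{"dx":-0.037,"dy":0,"dz":0.019,"ax":0,"ay":-1.4,"az":0,"claw":1},
{"dx":-0.036,"dy":0,"dz":0.021,"ax":0,"ay":-1.4,"az":0,"claw":1},
-- at [608.7 250.4 110.3]
```

View pics/w4.png

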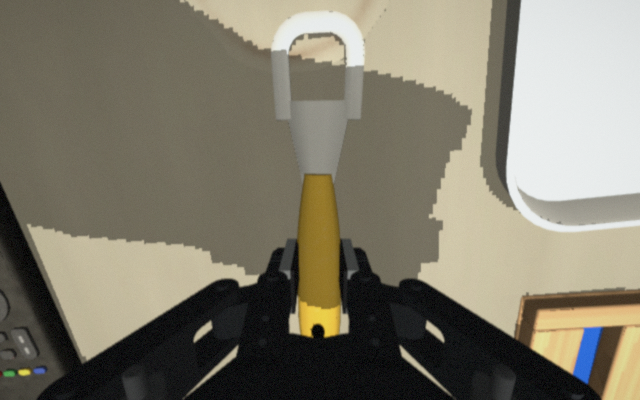

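>>> {"name": "jog_arm", "arguments": {"commands": [{"dx": 0,"dy": -0.015,"dz": 0,"ax": 0,"ay": 0,"az": 0,"claw": 1},{"dx": 0,"dy": -0.03,"dz": 0,"ax": 0,"ay": 0,"az": 0,"claw": 1},{"dx": 0,"dy": -0.04,"dz": 0,"ax": 0,"ay": 0,"az": 0,"claw": 1},{"dx": -0.035,"dy": 0,"dz": 0.012,"ax": 0,"ay": -1.4,"az": 0,"claw": 1},{"dx": -0.04,"dy": 0,"dz": 0.013,"ax": 0,"ay": -1.4,"az": 0,"claw": 1},{"dx": -0.038,"dy": 0,"dz": 0.014,"ax": 0,"ay": -1.4,"az": 0,"claw": 1},{"dx": -0.039,"dy": 0,"dz": 0.015,"ax": 0,"ay": -1.4,"az": 0,"claw": 1},{"dx": -0.038,"dy": 0,"dz": 0.016,"ax": 0,"ay": -1.4,"az": 0,"claw": 1},{"dx": -0.037,"dy": 0,"dz": 0.017,"ax": 0,"ay": -1.4,"az": 0,"claw": 1},{"dx": -0.038,"dy": 0,"dz": 0.018,"ax": 0,"ay": -1.4,"az": 0,"claw": 1},{"dx": -0.036,"dy": 0,"dz": 0.019,"ax": 0,"ay": -1.4,"az": 0,"claw": 1},{"dx": -0.03,"dy": 0,"dz": 0.017,"ax": 0,"ay": -1.4,"az": 0,"claw": 1},{"dx": -0.02,"dy": 0,"dz": 0.012,"ax": 0,"ay": -1.4,"az": 0,"claw": 1},{"dx": 0,"dy": 0,"dz": 0,"ax": 0,"ay": 0,"az": 0,"claw": 1},{"dx": 0,"dy": 0,"dz": 0,"ax": 0,"ay": 0,"az": 0,"claw": 1}]}}

```text
clock: 5.85
eef_pos: [603.5, 232.8, 109.8]
ee_rot: [-1.277, 1.092, -1.096]
wrist_force: [-0.1, 0.3, -0.2]
grip_width: 21.6
```

```bash
python3 -c "
from h import *
st();grab('wrist','w5')"
```

```text
t 5.85 p [603.5 232.8 109.8] yaw 8.9 tilt [0.001 0.003] w 21.6 F [-0.1  0.3 -0.2]
```

View pics/w5.png

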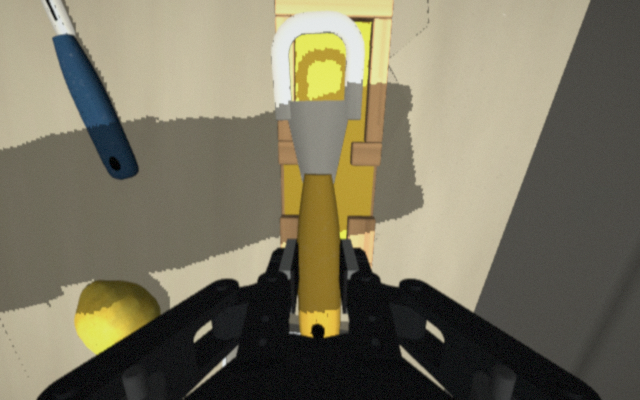

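Run:
```python
from h import *
crop('w5',250,0,160,130,5,'c7')
crop('w5',250,120,160,150,5,'c8')
```

```text
(no output)
```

View pics/c7.png

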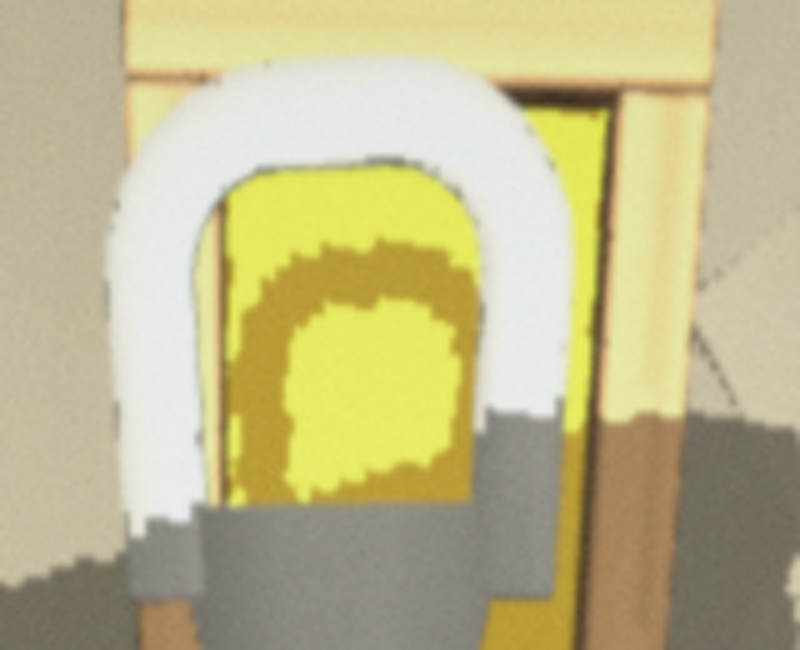

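View pics/c8.png

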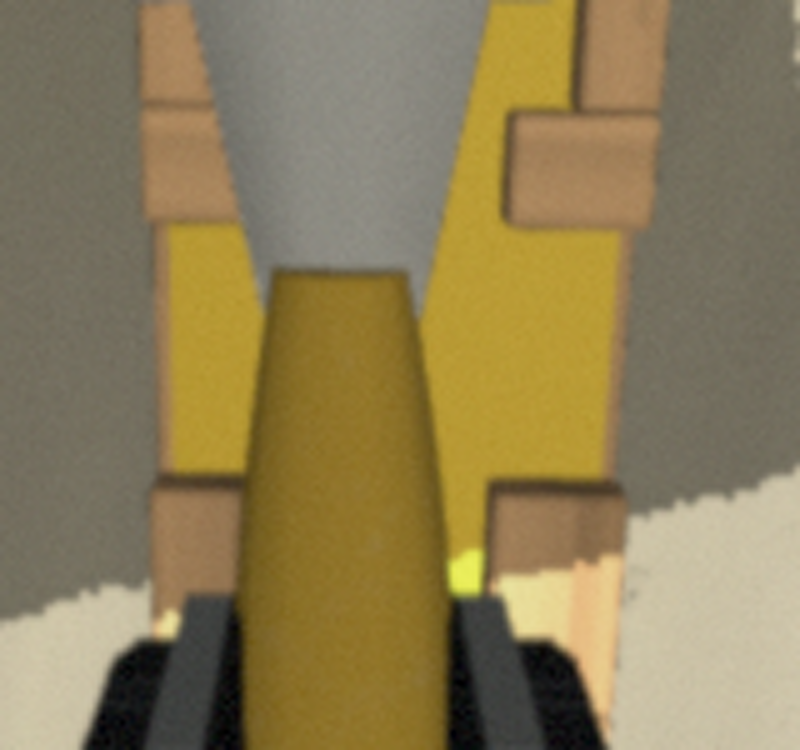

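```bash
cat >> h.py <<'E'
from scipy.optimize import least_squares
def fitpose(obs,x0):
    """obs: list (tag,u,v,(lx,ly,z)); fit x,y,yaw of frame"""
    def f(q):
        o=[]
        for t,u,v,l in obs:
            w=at(t,u,v,l[2]); c,s=np.cos(q[2]),np.sin(q[2])
            o+=[q[0]+c*l[0]-s*l[1]-w[0], q[1]+s*l[0]+c*l[1]-w[1]]
        return np.array(o)
    r=least_squares(f,x0); return r.x, f(r.x).reshape(-1,2)
E
python3 - <<'E'
from h import *
o=[]
for c,l in [((143,103),(40,40)),((145,220),(22,40)),((660,118),(40,-40)),((652,226),(22,-40)),((510,113),(40,-17)),((507,226),(22,-17)),((155,490),(-22,40)),((490,495),(-22,-17)),((625,498),(-22,-40))]:
    o.append(('w5',*c2p(c,(250,120),5),(*l,16)))
for c,l in [((125,75),(123,40)),((712,85),(123,-40))]: o.append(('w5',*c2p(c,(250,0),5),(*l,16)))
q,r=fitpose(o,[608,250,1.7]);print(q,np.degrees(q[2])-90);print(r.round(1))
E
```

```text
[608.22456906 252.922097     1.70842083] 7.885303043549925
[[-0.8 -0.2]
 [-0.6 -0.4]
 [ 0.4  0.7]
 [ 0.4 -0.8]
 [ 0.3  0.4]
 [-0.  -0.4]
 [-1.3  0.1]
 [ 0.4  0.2]
 [ 1.   0.4]
 [-0.3  0.1]
 [ 0.5 -0.1]]
```

Run:
```python
from h import *
import h
d,p,Rm=cam('w4'); T=Rd(-5.5)
for n,px,z in [('tip',(319,12),8),('hs',(318,174),9),('mid',(319.5,280),19)]:
    print(n,(T.T@(at('w4',*px,z)-np.array([450.8,-132,23.6]))).round(1))
h.CL=1
# TCP target: pocket pt - offset
q=[608.2,252.9]
plan([(608.2,252.4,55,7.9,30),(608.2,252.4,32,7.9,10)])
```

```text
tip [-118.7   15.6   -0.5]
hs [-48.8  14.6  -0.9]
mid [ 4.8  4.6 -0.1]
{"dx":-0.0094,"dy":0.0274,"dz":0.0038,"ax":-0.1,"ay":0.5,"az":0,"claw":1},
{"dx":-0.0094,"dy":0.0275,"dz":0.0037,"ax":-0.1,"ay":0.5,"az":0,"claw":1},
-- at [608.2 252.4  55. ]
{"dx":0,"dy":0.0077,"dz":0,"ax":0,"ay":0,"az":0,"claw":1},
{"dx":0,"dy":0.0076,"dz":0,"ax":0,"ay":0,"az":0,"claw":1},
{"dx":0,"dy":0.0077,"dz":0.0001,"ax":0,"ay":0,"az":0,"claw":1},
-- at [608.3 252.4  32. ]
```

>>> {"name": "jog_arm", "arguments": {"commands": [{"dx": -0.009,"dy": 0.0274,"dz": 0.004,"ax": 0,"ay": 0.5,"az": 0,"claw": 1},{"dx": -0.009,"dy": 0.0275,"dz": 0.004,"ax": 0,"ay": 0.5,"az": 0,"claw": 1},{"dx": 0,"dy": 0,"dz": 0,"ax": 0,"ay": 0,"az": 0,"claw": 1},{"dx": 0,"dy": 0,"dz": 0,"ax": 0,"ay": 0,"az": 0,"claw": 1}]}}

```text
clock: 6.4
eef_pos: [608.9, 248.3, 56.1]
ee_rot: [-1.266, 1.108, -1.114]
wrist_force: [0.4, 0.4, -1.5]
grip_width: 22.0
```

Run:
```python
from h import *
import h
h.CL=1
st();grab('wrist','w6')
plan([(608.6,251.6,40,7.9,30),(608.6,251.6,28.5,7.9,10)])
```

```text
t 6.4 p [608.9 248.3  56.1] yaw 7.6 tilt [0.001 0.004] w 22.0 F [ 0.4  0.4 -1.5]
{"dx":-0.0034,"dy":0.016,"dz":0.0001,"ax":-0.2,"ay":-0.3,"az":0,"claw":1},
-- at [608.6 251.6  40. ]
{"dx":0,"dy":0.0058,"dz":0,"ax":0,"ay":0,"az":0,"claw":1},
{"dx":0,"dy":0.0057,"dz":0,"ax":0,"ay":0,"az":0,"claw":1},
-- at [608.6 251.6  28.5]
```

View pics/w6.png

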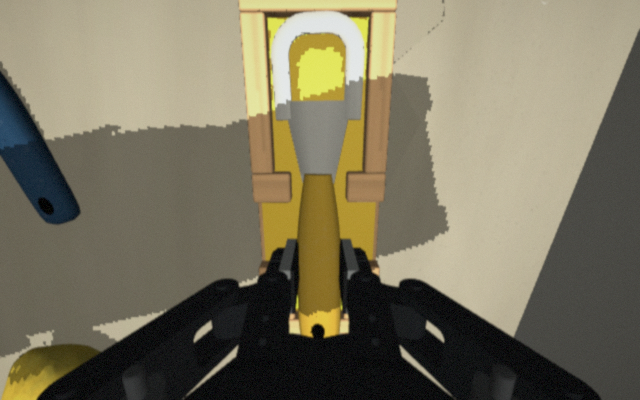

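Well centred; lowering.

>>> {"name": "jog_arm", "arguments": {"commands": [{"dx": -0.0034,"dy": 0.012,"dz": 0,"ax": 0,"ay": -0.3,"az": 0,"claw": 1},{"dx": 0,"dy": 0.008,"dz": 0,"ax": 0,"ay": 0,"az": 0,"claw": 1},{"dx": 0,"dy": 0.006,"dz": 0,"ax": 0,"ay": 0,"az": 0,"claw": 1},{"dx": 0,"dy": 0,"dz": 0,"ax": 0,"ay": 0,"az": 0,"claw": 1}]}}

```text
clock: 6.95
eef_pos: [609.1, 251.4, 30.1]
ee_rot: [-1.266, 1.103, -1.11]
wrist_force: [-0.2, 0.4, 0.6]
grip_width: 21.5
```

Run:
```python
from h import *
st();grab('wrist','w7')
```

```text
t 6.95 p [609.1 251.4  30.1] yaw 7.9 tilt [0.    0.006] w 21.5 F [-0.2  0.4  0.6]
```

View pics/w7.png

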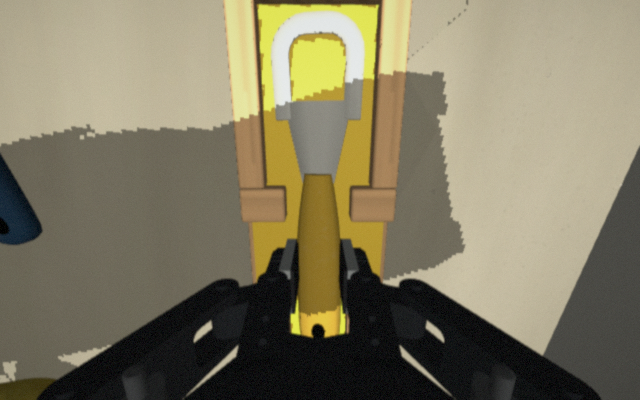

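>>> {"name": "jog_arm", "arguments": {"commands": [{"dx": 0,"dy": 0.0015,"dz": 0,"ax": 0,"ay": 0,"az": 0,"claw": 1},{"dx": 0,"dy": 0.0003,"dz": 0,"ax": 0,"ay": 0,"az": 0,"claw": 1},{"dx": 0,"dy": 0,"dz": 0,"ax": 0,"ay": 0,"az": 0,"claw": 0.3},{"dx": 0,"dy": 0,"dz": 0,"ax": 0,"ay": 0,"az": 0,"claw": 0.1},{"dx": 0,"dy": 0,"dz": 0,"ax": 0,"ay": 0,"az": 0,"claw": -0.5},{"dx": 0,"dy": 0,"dz": 0,"ax": 0,"ay": 0,"az": 0,"claw": -1},{"dx": 0,"dy": 0,"dz": 0,"ax": 0,"ay": 0,"az": 0,"claw": -1},{"dx": 0,"dy": 0,"dz": 0,"ax": 0,"ay": 0,"az": 0,"claw": -1},{"dx": 0,"dy": -0.02,"dz": 0,"ax": 0,"ay": 0,"az": 0,"claw": -1},{"dx": 0,"dy": -0.04,"dz": 0,"ax": 0,"ay": 0,"az": 0,"claw": -1},{"dx": 0,"dy": -0.05,"dz": 0,"ax": 0,"ay": 0,"az": 0,"claw": -1},{"dx": 0,"dy": 0,"dz": 0,"ax": 0,"ay": 0,"az": 0,"claw": -1}]}}

```text
clock: 8.5
eef_pos: [608.7, 251.5, 141.8]
ee_rot: [-1.266, 1.103, -1.111]
wrist_force: [0.4, -0.1, -0.4]
grip_width: 85.7
```

Run:
```python
from h import *
st();grab('wrist','w8');grab('side','s8')
plan([(421.5,287,150,21.6)])
```

```text
t 8.5 p [608.7 251.5 141.8] yaw 7.9 tilt [0.    0.007] w 85.7 F [ 0.4 -0.1 -0.4]
{"dx":-0.012,"dy":-0.002,"dz":-0.036,"ax":0,"ay":-2.7,"az":0,"claw":-1},
{"dx":-0.014,"dy":-0.003,"dz":-0.035,"ax":0,"ay":-2.7,"az":0,"claw":-1},
{"dx":-0.016,"dy":-0.002,"dz":-0.034,"ax":0,"ay":-2.7,"az":0,"claw":-1},
{"dx":-0.017,"dy":-0.003,"dz":-0.034,"ax":0,"ay":-2.7,"az":0,"claw":-1},
{"dx":-0.019,"dy":-0.002,"dz":-0.033,"ax":0,"ay":-2.7,"az":0,"claw":-1},
-- at [421.  287.2 149.5]
```

View pics/w8.png

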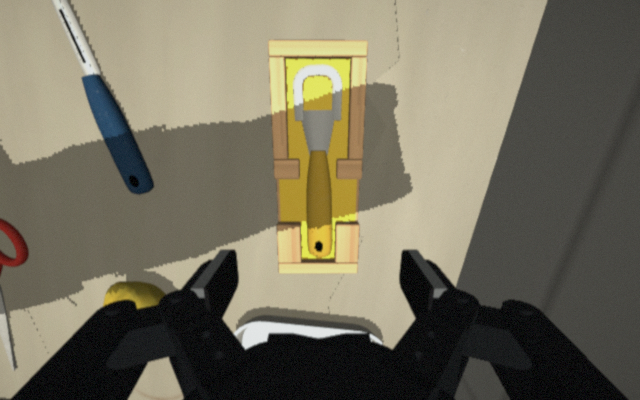

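The opener lies in its yellow-floored pocket, with its ring at (318,85) and its handle end at (319,250). Next I'm hovering over the peeler.

>>> {"name": "jog_arm", "arguments": {"commands": [{"dx": -0.012,"dy": -0.002,"dz": -0.036,"ax": 0,"ay": -2.7,"az": 0,"claw": -1},{"dx": -0.014,"dy": -0.003,"dz": -0.035,"ax": 0,"ay": -2.7,"az": 0,"claw": -1},{"dx": -0.016,"dy": -0.002,"dz": -0.034,"ax": 0,"ay": -2.7,"az": 0,"claw": -1},{"dx": -0.017,"dy": -0.003,"dz": -0.034,"ax": 0,"ay": -2.7,"az": 0,"claw": -1},{"dx": -0.012,"dy": 0.01,"dz": -0.023,"ax": 0,"ay": -2.7,"az": 0,"claw": -1},{"dx": 0,"dy": 0,"dz": 0,"ax": 0,"ay": 0,"az": 0,"claw": -1},{"dx": 0,"dy": 0,"dz": 0,"ax": 0,"ay": 0,"az": 0,"claw": -1}]}}

```text
clock: 9.48
eef_pos: [423.5, 281.0, 127.7]
ee_rot: [-1.38, 0.932, -0.924]
wrist_force: [0.9, 0.4, 0.2]
grip_width: 85.3
```

Run:
```python
from h import *
st();grab('wrist','w9');crop('w9',240,0,160,230,2.6,'c9')
```

```text
t 9.475 p [423.5 281.  127.7] yaw 21.7 tilt [ 0.004 -0.015] w 85.3 F [0.9 0.4 0.2]
```

View pics/w9.png

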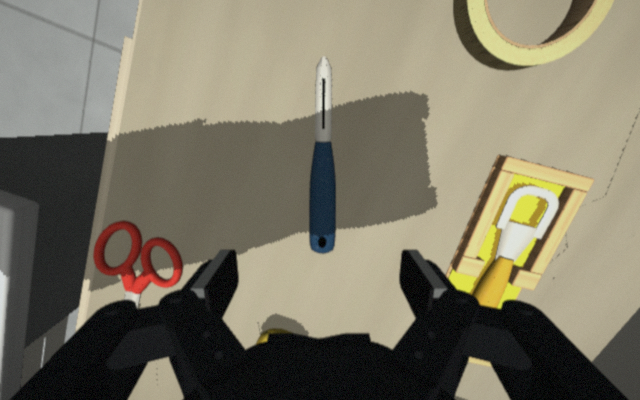

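Run:
```python
from h import *
a=[at('w9',*p,8) for p in [(322,252),(323,142),(323.5,56)]]
print(np.round(a,1),[np.linalg.norm(a[i]-a[0]) for i in (1,2)])
print(tri(('w9',322,252),('w8',146,192)),tri(('w9',323,142),('w8',92,77)))
d=(a[2]-a[0])/np.linalg.norm(a[2]-a[0]); print(d,np.degrees(np.arctan2(-d[0],d[1])),a[0]+55*d)
m=a[0]+55*d;y=np.degrees(np.arctan2(-d[0],d[1]))
plan([(m[0],m[1],60,y,30),(m[0],m[1],24,y,14)])
```

```text
[[442.5 237.7   8. ]
 [404.6 334.1   8. ]
 [380.2 395.4   8. ]] [np.float64(103.60074850337953), np.float64(169.58615604209976)]
(array([443.33969859, 236.37459725,   3.99819525]), [np.float64(0.5486593620258696), np.float64(0.5486593620259257)]) (array([404.58559226, 333.87823833,   7.6065787 ]), [np.float64(0.16074670927791787), np.float64(0.16074670927791399)])
[-0.36755598  0.9300014   0.        ] 21.564966751142492 [422.33347732 288.817715     8.        ]
{"dx":-0.0027,"dy":0.0225,"dz":0.001,"ax":0.3,"ay":0,"az":0.1,"claw":-1},
{"dx":-0.0027,"dy":0.0226,"dz":0.0008,"ax":0.3,"ay":0,"az":0.1,"claw":-1},
{"dx":-0.0026,"dy":0.0225,"dz":0.0007,"ax":0.3,"ay":0,"az":0.1,"claw":-1},
-- at [422.3 288.8  60. ]
{"dx":0,"dy":0.012,"dz":0,"ax":0,"ay":0,"az":0,"claw":-1},
{"dx":0,"dy":0.012,"dz":0,"ax":0,"ay":0,"az":0,"claw":-1},
{"dx":0,"dy":0.012,"dz":0,"ax":0,"ay":0,"az":0,"claw":-1},
-- at [422.3 288.8  24. ]
```

>>> {"name": "jog_arm", "arguments": {"commands": [{"dx": -0.0027,"dy": 0.0225,"dz": 0.001,"ax": 0.3,"ay": 0,"az": 0.1,"claw": -1},{"dx": -0.0027,"dy": 0.0226,"dz": 0.001,"ax": 0.3,"ay": 0,"az": 0.1,"claw": -1},{"dx": -0.0026,"dy": 0.0225,"dz": 0.0007,"ax": 0.3,"ay": 0,"az": 0.1,"claw": -1},{"dx": 0,"dy": 0.012,"dz": 0,"ax": 0,"ay": 0,"az": 0,"claw": -1},{"dx": 0,"dy": 0.008,"dz": 0,"ax": 0,"ay": 0,"az": 0,"claw": -1},{"dx": 0,"dy": 0,"dz": 0,"ax": 0,"ay": 0,"az": 0,"claw": -1}]}}

```text
clock: 10.28
eef_pos: [428.7, 289.0, 37.4]
ee_rot: [-1.359, 0.93, -0.932]
wrist_force: [-0.1, 0.2, 0.4]
grip_width: 85.3
```

Run:
```python
from h import *
st()
plan([(422.3,288.8,23,21.6,14)])
```

```text
t 10.275 p [428.7 289.   37.4] yaw 21.3 tilt [-0.001  0.004] w 85.3 F [-0.1  0.2  0.4]
{"dx":-0.0011,"dy":0.0072,"dz":-0.003,"ax":-0.1,"ay":-0.2,"az":0,"claw":-1},
{"dx":-0.001,"dy":0.0072,"dz":-0.0031,"ax":-0.1,"ay":-0.2,"az":0,"claw":-1},
-- at [422.3 288.7  23. ]
```

>>> {"name": "jog_arm", "arguments": {"commands": [{"dx": -0.001,"dy": 0.007,"dz": -0.003,"ax": 0,"ay": -0.2,"az": 0,"claw": -1},{"dx": -0.001,"dy": 0.007,"dz": -0.003,"ax": 0,"ay": -0.2,"az": 0,"claw": -1},{"dx": 0,"dy": 0,"dz": 0,"ax": 0,"ay": 0,"az": 0,"claw": -1},{"dx": 0,"dy": 0,"dz": 0,"ax": 0,"ay": 0,"az": 0,"claw": -0.5},{"dx": 0,"dy": 0,"dz": 0,"ax": 0,"ay": 0,"az": 0,"claw": 1},{"dx": 0,"dy": 0,"dz": 0,"ax": 0,"ay": 0,"az": 0,"claw": 1},{"dx": 0,"dy": 0,"dz": 0,"ax": 0,"ay": 0,"az": 0,"claw": 1},{"dx": 0,"dy": 0,"dz": 0,"ax": 0,"ay": 0,"az": 0,"claw": 1},{"dx": 0,"dy": 0,"dz": 0,"ax": 0,"ay": 0,"az": 0,"claw": 1}]}}

```text
clock: 11.4
eef_pos: [423.0, 289.3, 24.4]
ee_rot: [-1.358, 0.923, -0.927]
wrist_force: [0.4, 0.7, 0.3]
grip_width: 21.1
```

Run:
```python
from h import *
import h
h.CL=1
st();grab('wrist','w10');s=manip.get_state();p=s['eef_pos']
for n,px,z in [('he',(320,335),8),('tip',(319,12),8),('hs',(318,174),8)]: pass
plan([(p[0],p[1],110,21.6),(604,-307,110,-2.3,50)])
```

```text
t 11.4 p [423.  289.3  24.4] yaw 21.7 tilt [-0.002  0.007] w 21.1 F [0.4 0.7 0.3]
{"dx":0,"dy":-0.043,"dz":0,"ax":-0.2,"ay":0.1,"az":-0.1,"claw":1},
{"dx":0,"dy":-0.043,"dz":0,"ax":-0.2,"ay":0.1,"az":-0.1,"claw":1},
-- at [422.6 289.1 110.4]
{"dx":0.048,"dy":0,"dz":-0.004,"ax":0,"ay":1.8,"az":0,"claw":1},
{"dx":0.048,"dy":0,"dz":-0.002,"ax":0,"ay":1.8,"az":0,"claw":1},
{"dx":0.048,"dy":0,"dz":-0.001,"ax":0,"ay":1.8,"az":0,"claw":1},
{"dx":0.047,"dy":0,"dz":0.001,"ax":0,"ay":1.8,"az":0,"claw":1},
{"dx":0.048,"dy":0.001,"dz":0.002,"ax":0,"ay":1.8,"az":0,"claw":1},
{"dx":0.048,"dy":0,"dz":0.004,"ax":0,"ay":1.8,"az":0,"claw":1},
{"dx":0.048,"dy":0,"dz":0.005,"ax":0,"ay":1.8,"az":0,"claw":1},
{"dx":0.047,"dy":0,"dz":0.006,"ax":0,"ay":1.8,"az":0,"claw":1},
{"dx":0.048,"dy":0,"dz":0.009,"ax":0,"ay":1.8,"az":0,"claw":1},
{"dx":0.046,"dy":0,"dz":0.009,"ax":0,"ay":1.8,"az":0,"claw":1},
{"dx":0.047,"dy":0,"dz":0.011,"ax":0,"ay":1.8,"az":0,"claw":1},
{"dx":0.046,"dy":0,"dz":0.013,"ax":0,"ay":1.8,"az":0,"claw":1},
{"dx":0.046,"dy":0.001,"dz":0.014,"ax":0,"ay":1.8,"az":0,"claw":1},
-- at [ 604.  -306.9  109.5]
```

View pics/w10.png

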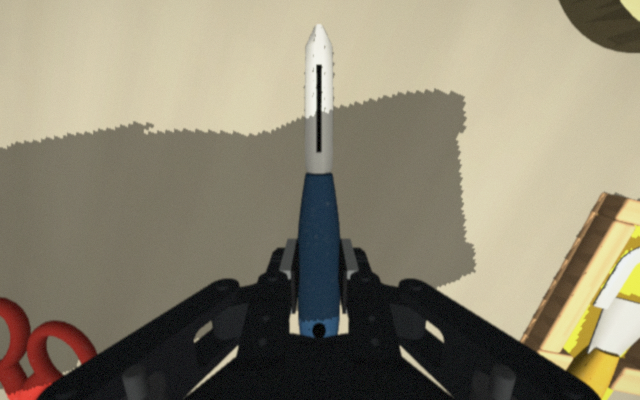

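>>> {"name": "jog_arm", "arguments": {"commands": [{"dx": 0,"dy": -0.02,"dz": 0,"ax": 0,"ay": 0,"az": 0,"claw": 1},{"dx": 0,"dy": -0.035,"dz": 0,"ax": 0,"ay": 0,"az": 0,"claw": 1},{"dx": 0,"dy": -0.035,"dz": 0,"ax": 0,"ay": 0,"az": 0,"claw": 1},{"dx": 0.04,"dy": 0,"dz": -0.004,"ax": 0,"ay": 1.8,"az": 0,"claw": 1},{"dx": 0.048,"dy": 0,"dz": -0.002,"ax": 0,"ay": 1.8,"az": 0,"claw": 1},{"dx": 0.048,"dy": 0,"dz": -0.001,"ax": 0,"ay": 1.8,"az": 0,"claw": 1},{"dx": 0.047,"dy": 0,"dz": 0.001,"ax": 0,"ay": 1.8,"az": 0,"claw": 1},{"dx": 0.048,"dy": 0.001,"dz": 0.002,"ax": 0,"ay": 1.8,"az": 0,"claw": 1},{"dx": 0.048,"dy": 0,"dz": 0.004,"ax": 0,"ay": 1.8,"az": 0,"claw": 1},{"dx": 0.048,"dy": 0,"dz": 0.005,"ax": 0,"ay": 1.8,"az": 0,"claw": 1},{"dx": 0.047,"dy": 0,"dz": 0.006,"ax": 0,"ay": 1.8,"az": 0,"claw": 1},{"dx": 0.048,"dy": 0,"dz": 0.009,"ax": 0,"ay": 1.8,"az": 0,"claw": 1},{"dx": 0.046,"dy": 0,"dz": 0.009,"ax": 0,"ay": 1.8,"az": 0,"claw": 1},{"dx": 0.04,"dy": 0,"dz": 0.011,"ax": 0,"ay": 1.8,"az": 0,"claw": 1},{"dx": 0.03,"dy": 0,"dz": 0.01,"ax": 0,"ay": 1.8,"az": 0,"claw": 1},{"dx": 0.02,"dy": 0.001,"dz": 0.008,"ax": 0,"ay": 1.8,"az": 0,"claw": 1},{"dx": 0,"dy": 0,"dz": 0,"ax": 0,"ay": 0,"az": 0,"claw": 1},{"dx": 0,"dy": 0,"dz": 0,"ax": 0,"ay": 0,"az": 0,"claw": 1}]}}

```text
clock: 13.7
eef_pos: [595.8, -268.2, 111.1]
ee_rot: [-1.182, 1.237, -1.238]
wrist_force: [0.8, 0.4, -0.7]
grip_width: 20.8
```

Run:
```python
from h import *
st();grab('wrist','w11');crop('w11',240,0,160,130,5,'c11');crop('w11',240,110,160,150,5,'c12')
```

```text
t 13.7 p [ 595.8 -268.2  111.1] yaw -2.3 tilt [-0.005  0.005] w 20.8 F [ 0.8  0.4 -0.7]
```

View pics/w11.png

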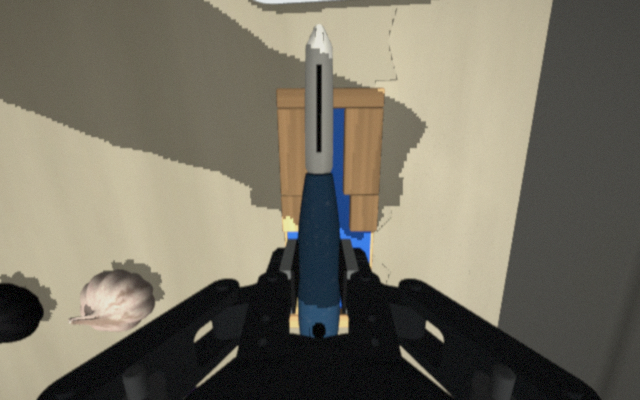

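View pics/c12.png

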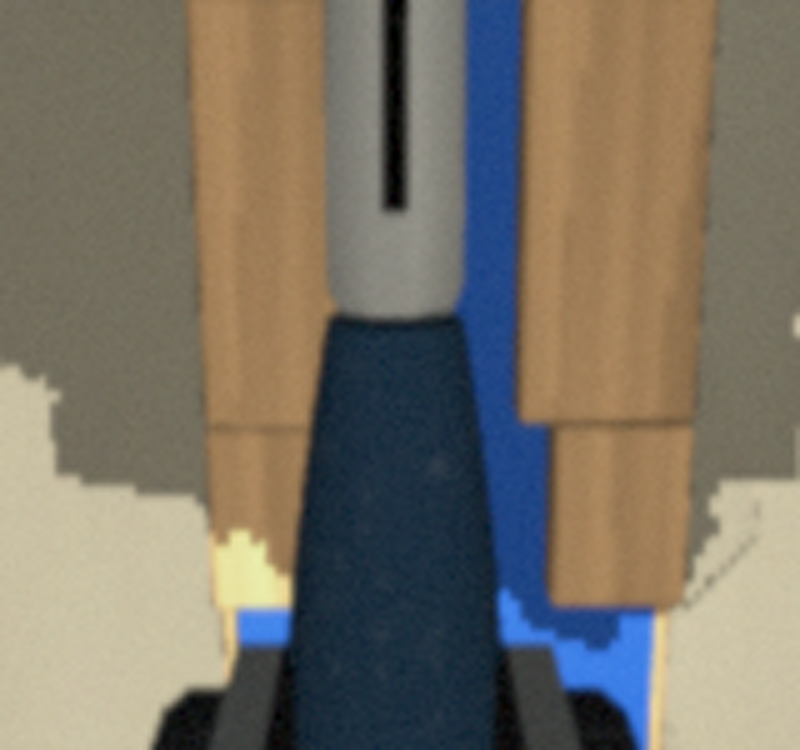

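View pics/c11.png

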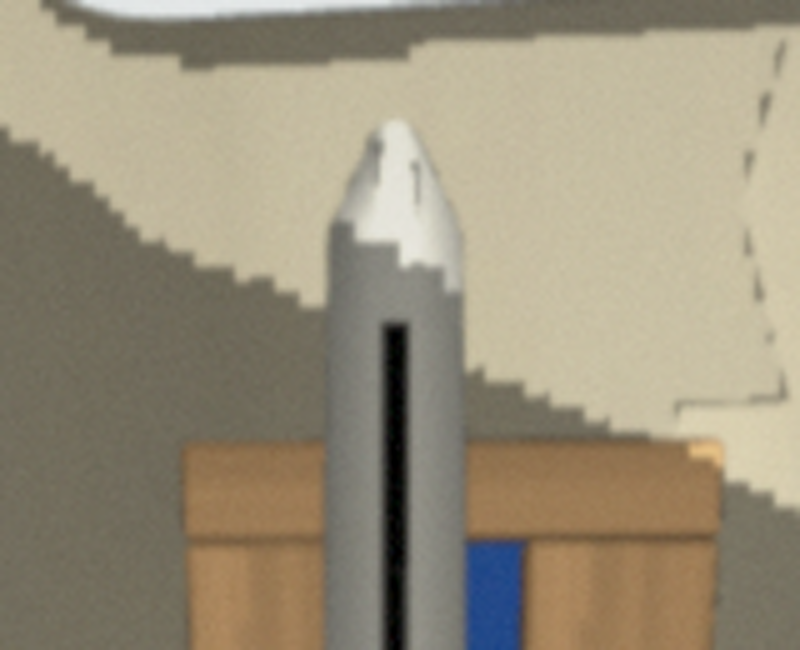

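Run:
```python
from h import *
import h
h.CL=1
o=[]
for c,l in [((208,428),(54,40)),((690,420),(54,-40)),((518,422),(54,-11)),((552,425),(54,-17)),((215,607),(22,40)),((684,605),(22,-40)),((550,605),(22,-17))]:
    o.append(('w11',*c2p(c,(240,110),5),(*l,16)))
for c,l in [((182,445),(135,40)),((722,442),(135,-40)),((187,540),(123,40)),((718,540),(123,-40)),((525,542),(123,-11))]: o.append(('w11',*c2p(c,(240,0),5),(*l,16)))
q,r=fitpose(o,[604,-307,1.57]);print(q,np.degrees(q[2])-90);print(r.round(1).tolist())
y=np.degrees(q[2])-90
# handle offset in tool: use w10, w9-based
T=Rd(21.7)
for n,px,z in [('tip',(319,24),8),('hs',(318,173),8)]: print(n,(T.T@(at('w10',*px,z)-np.array([423,289.3,24.4]))).round(1))
plan([(q[0]+.5,q[1],56,y,40)])
```

```text
[ 603.49397116 -305.87941208    1.53793886] -1.8825943403274152
[[-0.9, -0.4], [1.0, -1.2], [-0.1, -1.0], [0.4, -0.5], [-0.7, -1.3], [0.3, -1.0], [-0.1, -1.1], [-0.7, 0.4], [0.7, 0.4], [-0.7, 1.5], [0.5, 2.0], [0.2, 2.1]]
tip [-114.6   16.4    0.3]
hs [-49.1  16.4  -0.1]
{"dx":0.019,"dy":0.028,"dz":0.005,"ax":-0.1,"ay":-0.2,"az":-0.1,"claw":1},
{"dx":0.019,"dy":0.027,"dz":0.004,"ax":-0.1,"ay":-0.2,"az":-0.1,"claw":1},
-- at [ 603.6 -306.2   56. ]
```

>>> {"name": "jog_arm", "arguments": {"commands": [{"dx": 0.019,"dy": 0.025,"dz": 0.004,"ax": 0,"ay": -0.2,"az": -0.1,"claw": 1},{"dx": 0.016,"dy": 0.025,"dz": 0.004,"ax": 0,"ay": -0.2,"az": -0.1,"claw": 1},{"dx": 0,"dy": 0,"dz": 0,"ax": 0,"ay": 0,"az": 0,"claw": 1},{"dx": 0,"dy": 0,"dz": 0,"ax": 0,"ay": 0,"az": 0,"claw": 1}]}}

```text
clock: 14.25
eef_pos: [603.1, -299.7, 62.2]
ee_rot: [-1.19, 1.226, -1.232]
wrist_force: [-0.5, 0.1, 0.3]
grip_width: 21.4
```

Run:
```python
from h import *
st();grab('wrist','w12');crop('w12',230,0,180,150,4.4,'c13');crop('w12',230,120,180,150,4.4,'c14')
```

```text
t 14.25 p [ 603.1 -299.7   62.2] yaw -1.6 tilt [-0.002  0.007] w 21.4 F [-0.5  0.1  0.3]
```

View pics/c13.png

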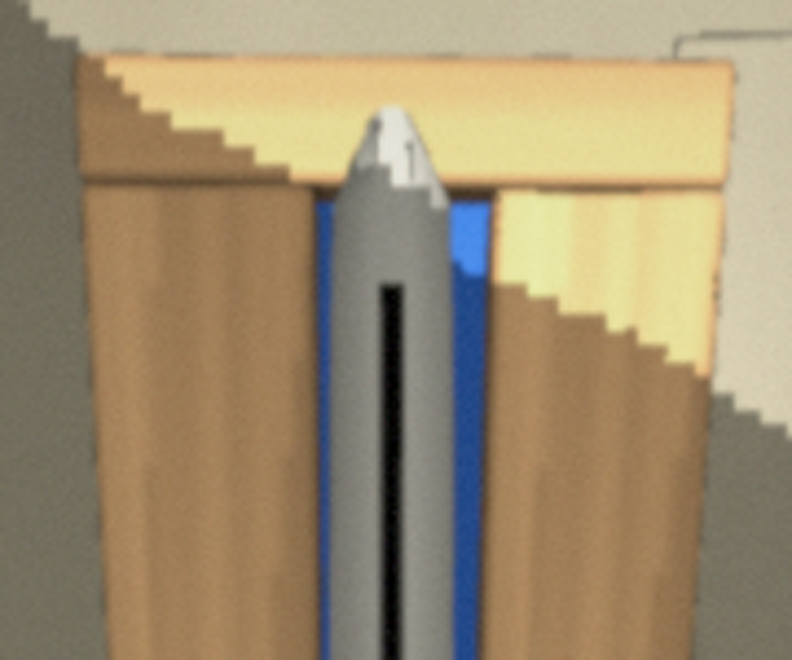

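View pics/c14.png

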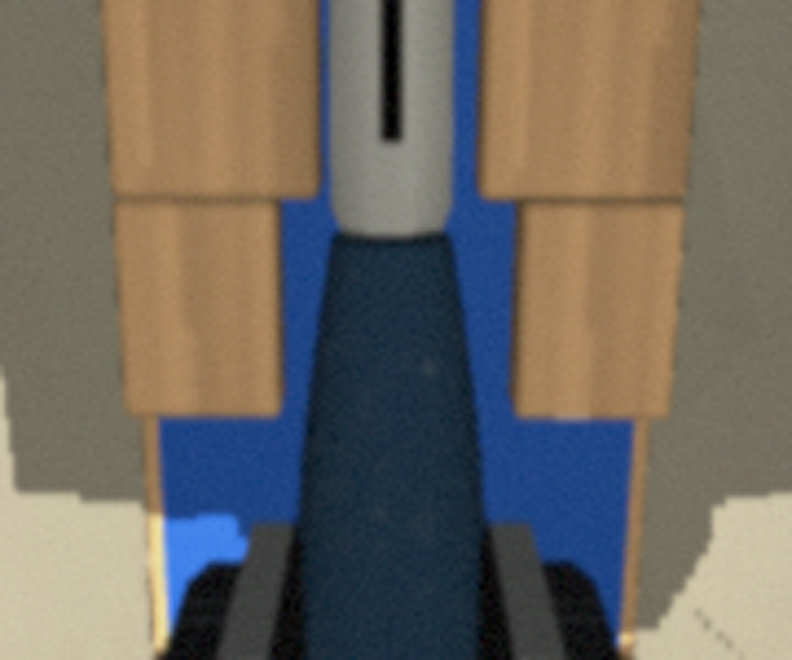

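Run:
```python
from h import *
import h
h.CL=1
o=[]
for c,l in [((117,198),(54,40)),((684,200),(54,-40)),((318,197),(54,11)),((483,198),(54,-11)),((126,412),(22,40)),((670,415),(22,-40)),((282,413),(22,17)),((515,415),(22,-17))]:
    o.append(('w12',*c2p(c,(230,120),4.4),(*l,16)))
for c,l in [((78,55),(135,40)),((733,62),(135,-40)),((83,184),(123,40)),((724,188),(123,-40))]: o.append(('w12',*c2p(c,(230,0),4.4),(*l,16)))
q,r=fitpose(o,[604,-307,1.57]);print(q,np.degrees(q[2])-90);print(r.round(1).tolist())
y=np.degrees(q[2])-90
plan([(q[0],q[1],40,y,12),(q[0],q[1],29.4,y,8)])
# tool-frame lateral of tip at z=62.2-16.4
T=Rd(-1.6);print((T.T@(at('w12',*c2p((392,107),(230,0),4.4),45.8)-np.array([603.1,-299.7,62.2]))).round(1))
```

```text
[ 603.66388646 -305.54023862    1.53791514] -1.883953464875546
[[-1.0, -0.3], [0.8, -0.4], [0.3, -0.6], [-0.4, -0.5], [-0.5, -1.2], [0.5, -1.1], [-0.1, -1.1], [0.1, -1.0], [-1.0, 0.8], [0.9, 0.8], [-0.6, 2.4], [0.9, 2.2]]
{"dx":0.0029,"dy":0.0111,"dz":0.0003,"ax":-0.2,"ay":0.1,"az":0,"claw":1},
{"dx":0.003,"dy":0.0111,"dz":0.0004,"ax":-0.2,"ay":0.1,"az":0,"claw":1},
-- at [ 603.7 -305.6   40. ]
{"dx":0,"dy":0.0053,"dz":0,"ax":0,"ay":0,"az":0,"claw":1},
{"dx":0,"dy":0.0053,"dz":0,"ax":0,"ay":0,"az":0,"claw":1},
-- at [ 603.7 -305.5   29.4]
[-114.5   16.4   -0.4]
```

>>> {"name": "jog_arm", "arguments": {"commands": [{"dx": 0.0025,"dy": 0.011,"dz": 0.0003,"ax": -0.2,"ay": 0.1,"az": 0,"claw": 1},{"dx": 0.0023,"dy": 0.011,"dz": 0.0003,"ax": -0.2,"ay": 0.1,"az": 0,"claw": 1},{"dx": 0,"dy": 0.003,"dz": 0,"ax": 0,"ay": 0,"az": 0,"claw": 1},{"dx": 0,"dy": 0,"dz": 0,"ax": 0,"ay": 0,"az": 0,"claw": 1}]}}

```text
clock: 14.8
eef_pos: [604.3, -303.8, 37.1]
ee_rot: [-1.194, 1.231, -1.231]
wrist_force: [-0.0, -0.4, 0.5]
grip_width: 21.1
```

Run:
```python
from h import *
st();grab('wrist','w13')
```

```text
t 14.8 p [ 604.3 -303.8   37.1] yaw -1.7 tilt [-0.001  0.001] w 21.1 F [-0.  -0.4  0.5]
```

View pics/w13.png

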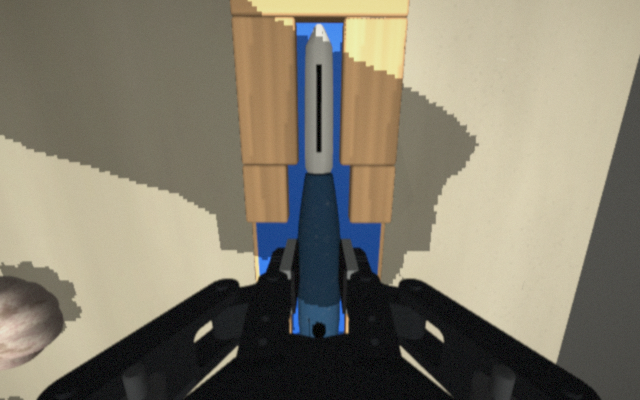

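Centred in the blue pocket. Lowering 7.5 mm, releasing and lifting.

>>> {"name": "jog_arm", "arguments": {"commands": [{"dx": 0.0005,"dy": 0.004,"dz": 0,"ax": 0,"ay": 0,"az": 0,"claw": 1},{"dx": 0,"dy": 0.003,"dz": 0,"ax": 0,"ay": 0,"az": 0,"claw": 1},{"dx": 0,"dy": 0.0005,"dz": 0,"ax": 0,"ay": 0,"az": 0,"claw": 1},{"dx": 0,"dy": 0,"dz": 0,"ax": 0,"ay": 0,"az": 0,"claw": 1}]}}

```text
clock: 15.35
eef_pos: [604.5, -304.5, 29.6]
ee_rot: [-1.193, 1.231, -1.232]
wrist_force: [0.8, 0.4, -1.0]
grip_width: 21.0
```

>>> {"name": "jog_arm", "arguments": {"commands": [{"dx": 0,"dy": 0,"dz": 0,"ax": 0,"ay": 0,"az": 0,"claw": 0.3},{"dx": 0,"dy": 0,"dz": 0,"ax": 0,"ay": 0,"az": 0,"claw": 0.1},{"dx": 0,"dy": 0,"dz": 0,"ax": 0,"ay": 0,"az": 0,"claw": -0.5},{"dx": 0,"dy": 0,"dz": 0,"ax": 0,"ay": 0,"az": 0,"claw": -1},{"dx": 0,"dy": 0,"dz": 0,"ax": 0,"ay": 0,"az": 0,"claw": -1},{"dx": 0,"dy": 0,"dz": 0,"ax": 0,"ay": 0,"az": 0,"claw": -1},{"dx": 0,"dy": -0.02,"dz": 0,"ax": 0,"ay": 0,"az": 0,"claw": -1},{"dx": 0,"dy": -0.04,"dz": 0,"ax": 0,"ay": 0,"az": 0,"claw": -1},{"dx": 0,"dy": -0.05,"dz": 0,"ax": 0,"ay": 0,"az": 0,"claw": -1},{"dx": 0,"dy": -0.02,"dz": 0,"ax": 0,"ay": 0,"az": 0,"claw": -1},{"dx": 0,"dy": 0,"dz": 0,"ax": 0,"ay": 0,"az": 0,"claw": -1}]}}

```text
clock: 16.73
eef_pos: [604.1, -304.5, 163.1]
ee_rot: [-1.193, 1.231, -1.231]
wrist_force: [0.5, 0.6, -0.9]
grip_width: 85.3
```

Run:
```python
from h import *
st();grab('wrist','w14')
plan([(416,-341,170,-2)])
```

```text
t 16.725 p [ 604.1 -304.5  163.1] yaw -1.7 tilt [-0.001  0.001] w 85.3 F [ 0.5  0.6 -0.9]
{"dx":0.008,"dy":-0.002,"dz":-0.037,"ax":0,"ay":0.1,"az":0,"claw":-1},
{"dx":0.009,"dy":-0.001,"dz":-0.038,"ax":0,"ay":0.1,"az":0,"claw":-1},
{"dx":0.009,"dy":-0.002,"dz":-0.037,"ax":0,"ay":0.1,"az":0,"claw":-1},
{"dx":0.008,"dy":-0.001,"dz":-0.037,"ax":0,"ay":0.1,"az":0,"claw":-1},
{"dx":0.009,"dy":-0.002,"dz":-0.037,"ax":0,"ay":0.1,"az":0,"claw":-1},
-- at [ 416.4 -341.   170.1]
```

View pics/w14.png

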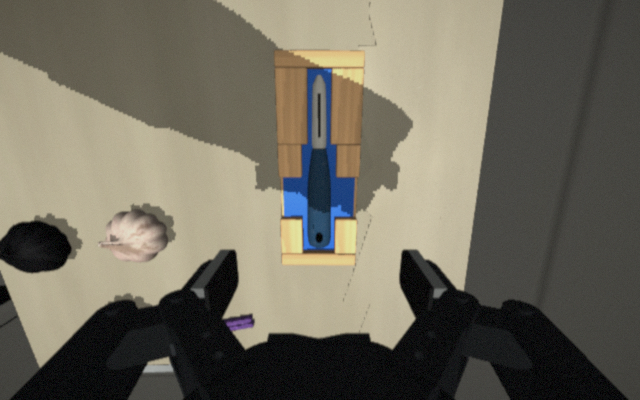

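Run:
```python
from h import *
for c in [(515,406),(532,558),(677,467),(684,308)]: print(at('top0',*c2p(c,(320,130),5),25).round(0))
for p in [(137,236),(35,246)]: print(at('w14',*p,25).round(0))
```

```text
[ 414. -337.   25.]
[ 309. -345.   25.]
[ 370. -448.   25.]
[ 481. -458.   25.]
[ 418. -337.   25.]
[ 311. -345.   25.]
```

Run:
```python
from h import *
plan([(417,-338,150,-39)])
```

```text
{"dx":0.008,"dy":0.002,"dz":-0.037,"ax":0,"ay":7.5,"az":0,"claw":-1},
{"dx":0.013,"dy":0.003,"dz":-0.036,"ax":0,"ay":7.5,"az":0,"claw":-1},
{"dx":0.017,"dy":0.002,"dz":-0.034,"ax":0,"ay":7.5,"az":0,"claw":-1},
{"dx":0.021,"dy":0.003,"dz":-0.031,"ax":0,"ay":7.5,"az":0,"claw":-1},
{"dx":0.026,"dy":0.002,"dz":-0.028,"ax":0,"ay":7.5,"az":0,"claw":-1},
-- at [ 417.  -338.5  150.1]
```

>>> {"name": "jog_arm", "arguments": {"commands": [{"dx": 0.008,"dy": 0.002,"dz": -0.037,"ax": 0,"ay": 7.5,"az": 0,"claw": -1},{"dx": 0.013,"dy": 0.003,"dz": -0.036,"ax": 0,"ay": 7.5,"az": 0,"claw": -1},{"dx": 0.017,"dy": 0.002,"dz": -0.034,"ax": 0,"ay": 7.5,"az": 0,"claw": -1},{"dx": 0.021,"dy": 0.003,"dz": -0.031,"ax": 0,"ay": 7.5,"az": 0,"claw": -1},{"dx": 0.02,"dy": 0.002,"dz": -0.018,"ax": 0,"ay": 6,"az": 0,"claw": -1},{"dx": 0,"dy": 0,"dz": 0,"ax": 0,"ay": 0,"az": 0,"claw": -1},{"dx": 0,"dy": 0,"dz": 0,"ax": 0,"ay": 0,"az": 0,"claw": -1}]}}

```text
clock: 17.65
eef_pos: [420.0, -334.9, 139.1]
ee_rot: [-0.816, 1.702, -1.677]
wrist_force: [0.9, 0.6, -0.1]
grip_width: 85.6
```

Run:
```python
from h import *
st();grab('wrist','w15')
```

```text
t 17.65 p [ 420.  -334.9  139.1] yaw -38.8 tilt [-0.    -0.015] w 85.6 F [ 0.9  0.6 -0.1]
```

View pics/w15.png

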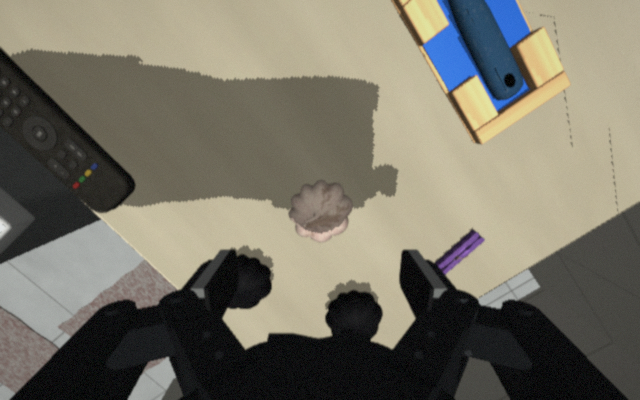

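Run:
```python
from h import *
print(tri(('w15',321,211),('w14',137,236),('top0',*c2p((515,406),(320,130),5)),('side0',*c2p((243,395),(300,200),4))))
print(tri(('w15',321,211),('w14',137,236)), at('w15',321,211,29))
plan([(416,-338,70,-38.8,25),(416,-338,29,-38.8,14)])
```

```text
(array([ 415.00799154, -339.76424032,   18.20568154]), [np.float64(0.5119548757272103), np.float64(1.4244860858182486), np.float64(1.0087944378813758), np.float64(2.02370706098736)])
(array([ 416.20632104, -338.25234186,   22.20797038]), [np.float64(0.11221950922728989), np.float64(0.11221950922727948)]) [ 417.67006501 -336.63312109   29.        ]
{"dx":0.0017,"dy":0.023,"dz":0,"ax":0.3,"ay":0,"az":0,"claw":-1},
{"dx":0.0017,"dy":0.023,"dz":-0.0002,"ax":0.3,"ay":0,"az":0,"claw":-1},
{"dx":0.0016,"dy":0.0231,"dz":-0.0003,"ax":0.3,"ay":0,"az":0,"claw":-1},
-- at [ 416. -338.   70.]
{"dx":0,"dy":0.0137,"dz":0,"ax":0,"ay":0,"az":0,"claw":-1},
{"dx":0,"dy":0.0136,"dz":0,"ax":0,"ay":0,"az":0,"claw":-1},
{"dx":0,"dy":0.0137,"dz":0,"ax":0,"ay":0,"az":0,"claw":-1},
-- at [ 416. -338.   29.]
```

>>> {"name": "jog_arm", "arguments": {"commands": [{"dx": 0.0017,"dy": 0.023,"dz": 0,"ax": 0.3,"ay": 0,"az": 0,"claw": -1},{"dx": 0.0017,"dy": 0.023,"dz": 0,"ax": 0.3,"ay": 0,"az": 0,"claw": -1},{"dx": 0.001,"dy": 0.018,"dz": 0,"ax": 0.2,"ay": 0,"az": 0,"claw": -1},{"dx": 0,"dy": 0,"dz": 0,"ax": 0,"ay": 0,"az": 0,"claw": -1}]}}

```text
clock: 18.2
eef_pos: [420.9, -337.2, 72.4]
ee_rot: [-0.815, 1.682, -1.681]
wrist_force: [0.2, 0.1, 0.4]
grip_width: 85.4
```

Run:
```python
from h import *
st();grab('wrist','w16')
plan([(416,-338,29,-38.8,14)])
```

```text
t 18.2 p [ 420.9 -337.2   72.4] yaw -38.3 tilt [-0.001  0.   ] w 85.4 F [0.2 0.1 0.4]
{"dx":0.0009,"dy":0.011,"dz":-0.001,"ax":0,"ay":0.1,"az":0,"claw":-1},
{"dx":0.001,"dy":0.0111,"dz":-0.001,"ax":0,"ay":0.1,"az":0,"claw":-1},
{"dx":0.0009,"dy":0.011,"dz":-0.001,"ax":0,"ay":0.1,"az":0,"claw":-1},
{"dx":0.0009,"dy":0.0111,"dz":-0.0009,"ax":0,"ay":0.1,"az":0,"claw":-1},
-- at [ 416. -338.   29.]
```

View pics/w16.png

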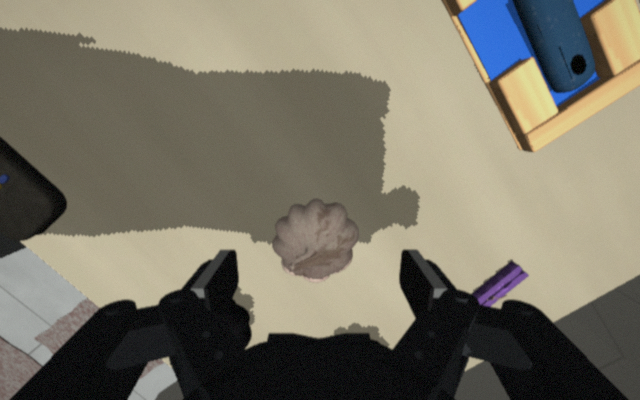

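Run:
```python
from h import *
print(at('w16',316,240,30),at('w16',316,240,22), tri(('w16',316,240),('w15',321,211)))
```

```text
[ 418.58879856 -335.4189573    30.        ] [ 416.29491532 -338.20370395   22.        ] (array([ 415.76350338, -338.88973197,   20.0759797 ]), [np.float64(0.026006031159366554), np.float64(0.026006031159484147)])
```

>>> {"name": "jog_arm", "arguments": {"commands": [{"dx": 0.001,"dy": 0.011,"dz": -0.001,"ax": 0,"ay": 0,"az": 0,"claw": -1},{"dx": 0.001,"dy": 0.011,"dz": -0.001,"ax": 0,"ay": 0,"az": 0,"claw": -1},{"dx": 0.001,"dy": 0.011,"dz": -0.001,"ax": 0,"ay": 0,"az": 0,"claw": -1},{"dx": 0.001,"dy": 0.008,"dz": -0.001,"ax": 0,"ay": 0,"az": 0,"claw": -1},{"dx": 0,"dy": 0,"dz": 0,"ax": 0,"ay": 0,"az": 0,"claw": -1}]}}

```text
clock: 18.88
eef_pos: [416.7, -338.7, 30.6]
ee_rot: [-0.814, 1.678, -1.683]
wrist_force: [0.1, -0.6, -0.8]
grip_width: 85.3
```

Closing gently on the garlic.

>>> {"name": "jog_arm", "arguments": {"commands": [{"dx": 0,"dy": 0,"dz": 0,"ax": 0,"ay": 0,"az": 0,"claw": -0.3},{"dx": 0,"dy": 0,"dz": 0,"ax": 0,"ay": 0,"az": 0,"claw": 0},{"dx": 0,"dy": 0,"dz": 0,"ax": 0,"ay": 0,"az": 0,"claw": 1},{"dx": 0,"dy": 0,"dz": 0,"ax": 0,"ay": 0,"az": 0,"claw": 1},{"dx": 0,"dy": 0,"dz": 0,"ax": 0,"ay": 0,"az": 0,"claw": 1},{"dx": 0,"dy": 0,"dz": 0,"ax": 0,"ay": 0,"az": 0,"claw": 1}], "newtons": 25}}

```text
clock: 19.62
eef_pos: [417.4, -339.3, 31.8]
ee_rot: [-0.813, 1.676, -1.684]
wrist_force: [-0.1, -0.3, -0.9]
grip_width: 54.4
```

Run:
```python
from h import *
import h;h.CL=1
st();grab('wrist','w17');s=manip.get_state()['eef_pos']
# tray from top: corners of outer rim
crop('top0',285,125,80,60,9,'c17')
```

```text
t 19.625 p [ 417.4 -339.3   31.8] yaw -38.2 tilt [-0.001  0.005] w 54.4 F [-0.1 -0.3 -0.9]
```

View pics/w17.png

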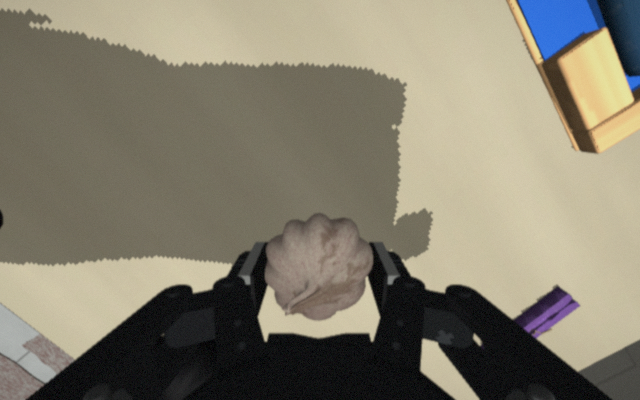

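View pics/c17.png

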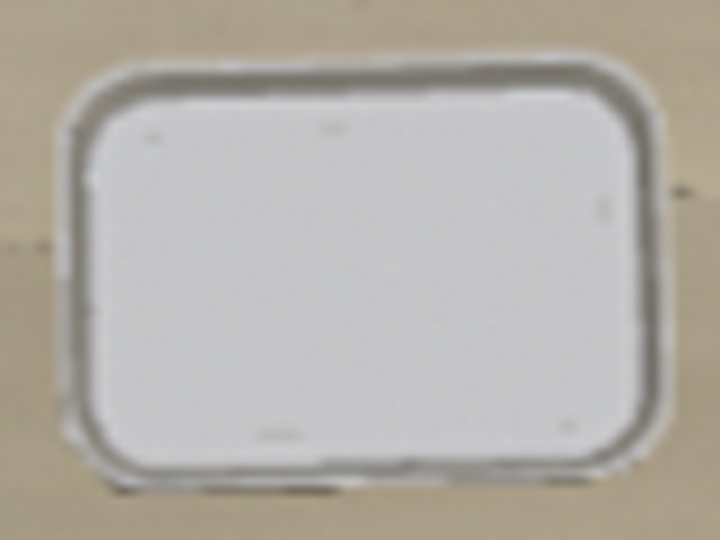

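Run:
```python
from h import *
import h;h.CL=1
f=lambda c,z:at('top0',*c2p(c,(285,125),9),z).round(0)
for c in [(364,272),(57,280),(672,265),(360,60),(370,485)]: print(f(c,24))
for c in [(90,280),(640,270),(365,93),(365,465)]: print(f(c,4))
plan([(417.4,-339.3,130,-38.2),(608,-45,130,-5,50)],astep=10)
```

```text
[619.   0.  24.]
[618. 122.  24.]
[ 619. -121.   24.]
[704.   0.  24.]
[534.  -1.  24.]
[622. 110.   4.]
[ 622. -110.    4.]
[696.  -2.   4.]
[545.   1.   4.]
{"dx":0,"dy":-0.033,"dz":0,"ax":-0.1,"ay":0,"az":0,"claw":1},
{"dx":0,"dy":-0.032,"dz":0,"ax":-0.1,"ay":0,"az":0,"claw":1},
{"dx":0,"dy":-0.033,"dz":0,"ax":-0.1,"ay":0,"az":0,"claw":1},
-- at [ 417.1 -339.1  129.8]
{"dx":-0.044,"dy":0,"dz":-0.004,"ax":0,"ay":-4.2,"az":0,"claw":1},
{"dx":-0.043,"dy":0,"dz":-0.001,"ax":0,"ay":-4.2,"az":0,"claw":1},
{"dx":-0.044,"dy":0,"dz":0.003,"ax":0,"ay":-4.2,"az":0,"claw":1},
{"dx":-0.044,"dy":0,"dz":0.005,"ax":0,"ay":-4.2,"az":0,"claw":1},
{"dx":-0.043,"dy":0,"dz":0.009,"ax":0,"ay":-4.2,"az":0,"claw":1},
{"dx":-0.042,"dy":0,"dz":0.012,"ax":0,"ay":-4.2,"az":0,"claw":1},
{"dx":-0.041,"dy":0,"dz":0.015,"ax":0,"ay":-4.2,"az":0,"claw":1},
{"dx":-0.04,"dy":0,"dz":0.018,"ax":0,"ay":-4.2,"az":0,"claw":1},
-- at [608.  -44.9 130.1]
```

>>> {"name": "jog_arm", "arguments": {"commands": [{"dx": 0,"dy": -0.015,"dz": 0,"ax": 0,"ay": 0,"az": 0,"claw": 1},{"dx": 0,"dy": -0.032,"dz": 0,"ax": 0,"ay": 0,"az": 0,"claw": 1},{"dx": 0,"dy": -0.04,"dz": 0,"ax": 0,"ay": 0,"az": 0,"claw": 1},{"dx": -0.035,"dy": 0,"dz": -0.004,"ax": 0,"ay": -4,"az": 0,"claw": 1},{"dx": -0.043,"dy": 0,"dz": -0.001,"ax": 0,"ay": -4.2,"az": 0,"claw": 1},{"dx": -0.044,"dy": 0,"dz": 0.003,"ax": 0,"ay": -4.2,"az": 0,"claw": 1},{"dx": -0.044,"dy": 0,"dz": 0.005,"ax": 0,"ay": -4.2,"az": 0,"claw": 1},{"dx": -0.043,"dy": 0,"dz": 0.009,"ax": 0,"ay": -4.2,"az": 0,"claw": 1},{"dx": -0.042,"dy": 0,"dz": 0.012,"ax": 0,"ay": -4.2,"az": 0,"claw": 1},{"dx": -0.03,"dy": 0,"dz": 0.015,"ax": 0,"ay": -4.2,"az": 0,"claw": 1},{"dx": -0.02,"dy": 0,"dz": 0.015,"ax": 0,"ay": -4.2,"az": 0,"claw": 1},{"dx": 0,"dy": 0,"dz": 0,"ax": 0,"ay": 0,"az": 0,"claw": 1},{"dx": 0,"dy": 0,"dz": 0,"ax": 0,"ay": 0,"az": 0,"claw": 1}]}}

```text
clock: 21.3
eef_pos: [600.2, -74.4, 135.5]
ee_rot: [-1.169, 1.244, -1.271]
wrist_force: [-0.0, 0.3, -0.6]
grip_width: 54.2
```

Run:
```python
from h import *
import h;h.CL=1
st();grab('wrist','w18')
plan([(617,-48,70,-3,30),(617,-48,36,-3,12)])
```

```text
t 21.3 p [600.2 -74.4 135.5] yaw -3.9 tilt [0.006 0.016] w 54.2 F [-0.   0.3 -0.6]
{"dx":-0.0094,"dy":0.0219,"dz":0.0046,"ax":-0.3,"ay":-0.3,"az":0.1,"claw":1},
{"dx":-0.0092,"dy":0.0218,"dz":0.0048,"ax":-0.3,"ay":-0.3,"az":0.1,"claw":1},
{"dx":-0.0093,"dy":0.0219,"dz":0.005,"ax":-0.3,"ay":-0.3,"az":0.1,"claw":1},
-- at [617. -48.  70.]
{"dx":0,"dy":0.0113,"dz":0,"ax":0,"ay":0,"az":0,"claw":1},
{"dx":0,"dy":0.0113,"dz":0,"ax":0,"ay":0,"az":0,"claw":1},
{"dx":0,"dy":0.0114,"dz":0,"ax":0,"ay":0,"az":0,"claw":1},
-- at [617. -48.  36.]
```

View pics/w18.png

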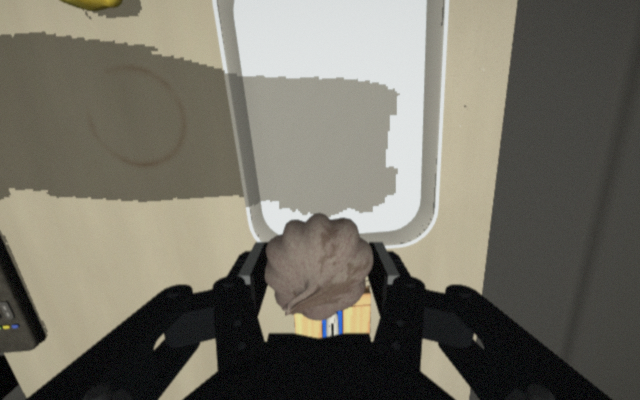

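>>> {"name": "jog_arm", "arguments": {"commands": [{"dx": -0.009,"dy": 0.02,"dz": 0.005,"ax": -0.3,"ay": -0.3,"az": 0.1,"claw": 1},{"dx": -0.009,"dy": 0.02,"dz": 0.005,"ax": -0.3,"ay": -0.3,"az": 0.1,"claw": 1},{"dx": -0.008,"dy": 0.018,"dz": 0.004,"ax": -0.3,"ay": -0.2,"az": 0.1,"claw": 1},{"dx": 0,"dy": 0.008,"dz": 0,"ax": 0,"ay": 0,"az": 0,"claw": 1},{"dx": 0,"dy": 0,"dz": 0,"ax": 0,"ay": 0,"az": 0,"claw": 1}]}}

```text
clock: 21.98
eef_pos: [615.5, -49.4, 63.3]
ee_rot: [-1.185, 1.254, -1.249]
wrist_force: [0.1, 0.3, 0.1]
grip_width: 54.4
```

Run:
```python
from h import *
import h;h.CL=1
st();grab('wrist','w19')
plan([(617,-48,36.5,-3,10)])
```

```text
t 21.975 p [615.5 -49.4  63.3] yaw -3.2 tilt [ 0.    -0.004] w 54.4 F [0.1 0.3 0.1]
{"dx":-0.0005,"dy":0.0091,"dz":0.0004,"ax":0.1,"ay":-0.1,"az":0,"claw":1},
{"dx":-0.0005,"dy":0.0091,"dz":0.0004,"ax":0.1,"ay":-0.1,"az":0,"claw":1},
{"dx":-0.0006,"dy":0.009,"dz":0.0004,"ax":0.1,"ay":-0.1,"az":0,"claw":1},
-- at [617.  -48.   36.5]
```

View pics/w19.png

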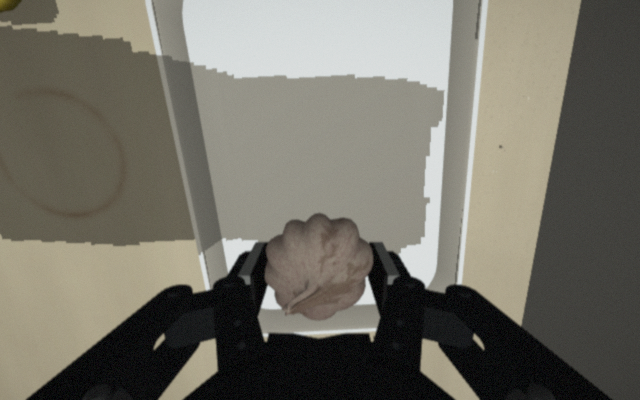

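>>> {"name": "jog_arm", "arguments": {"commands": [{"dx": -0.001,"dy": 0.009,"dz": 0.0005,"ax": 0,"ay": 0,"az": 0,"claw": 1},{"dx": -0.001,"dy": 0.008,"dz": 0,"ax": 0,"ay": 0,"az": 0,"claw": 1},{"dx": -0.001,"dy": 0.005,"dz": 0,"ax": 0,"ay": 0,"az": 0,"claw": 1},{"dx": 0,"dy": 0.002,"dz": 0,"ax": 0,"ay": 0,"az": 0,"claw": 1},{"dx": 0,"dy": 0,"dz": 0,"ax": 0,"ay": 0,"az": 0,"claw": 1}]}}

```text
clock: 22.65
eef_pos: [616.9, -46.8, 39.5]
ee_rot: [-1.183, 1.252, -1.251]
wrist_force: [0.9, -0.5, -0.0]
grip_width: 54.1
```

>>> {"name": "jog_arm", "arguments": {"commands": [{"dx": 0,"dy": 0.0025,"dz": 0,"ax": 0,"ay": 0,"az": 0,"claw": 1},{"dx": 0,"dy": 0.001,"dz": 0,"ax": 0,"ay": 0,"az": 0,"claw": 1},{"dx": 0,"dy": 0,"dz": 0,"ax": 0,"ay": 0,"az": 0,"claw": 1}]}}

```text
clock: 23.02
eef_pos: [617.2, -46.9, 36.2]
ee_rot: [-1.182, 1.251, -1.251]
wrist_force: [0.4, -0.3, -1.1]
grip_width: 54.2
```

>>> {"name": "jog_arm", "arguments": {"commands": [{"dx": 0,"dy": 0.001,"dz": 0,"ax": 0,"ay": 0,"az": 0,"claw": 1},{"dx": 0,"dy": 0,"dz": 0,"ax": 0,"ay": 0,"az": 0,"claw": -0.35},{"dx": 0,"dy": 0,"dz": 0,"ax": 0,"ay": 0,"az": 0,"claw": -0.5},{"dx": 0,"dy": 0,"dz": 0,"ax": 0,"ay": 0,"az": 0,"claw": -1},{"dx": 0,"dy": 0,"dz": 0,"ax": 0,"ay": 0,"az": 0,"claw": -1},{"dx": 0,"dy": 0,"dz": 0,"ax": 0,"ay": 0,"az": 0,"claw": -1},{"dx": 0,"dy": -0.02,"dz": 0,"ax": 0,"ay": 0,"az": 0,"claw": -1},{"dx": 0,"dy": -0.035,"dz": 0,"ax": 0,"ay": 0,"az": 0,"claw": -1},{"dx": 0,"dy": -0.04,"dz": 0,"ax": 0,"ay": 0,"az": 0,"claw": -1},{"dx": 0,"dy": 0,"dz": 0,"ax": 0,"ay": 0,"az": 0,"claw": -1}]}}

```text
clock: 24.28
eef_pos: [617.0, -46.9, 132.5]
ee_rot: [-1.183, 1.252, -1.251]
wrist_force: [0.2, -0.2, 0.1]
grip_width: 85.5
```

Run:
```python
from h import *
st();grab('wrist','w20')
plan([(446,115,150,0)])
```

```text
t 24.275 p [617.  -46.9 132.5] yaw -3.3 tilt [ 0.    -0.002] w 85.5 F [ 0.2 -0.2  0.1]
{"dx":-0.025,"dy":-0.003,"dz":-0.03,"ax":0,"ay":-0.5,"az":0,"claw":-1},
{"dx":-0.026,"dy":-0.003,"dz":-0.029,"ax":0,"ay":-0.5,"az":0,"claw":-1},
{"dx":-0.026,"dy":-0.003,"dz":-0.03,"ax":0,"ay":-0.5,"az":0,"claw":-1},
{"dx":-0.026,"dy":-0.003,"dz":-0.029,"ax":0,"ay":-0.5,"az":0,"claw":-1},
{"dx":-0.026,"dy":-0.003,"dz":-0.029,"ax":0,"ay":-0.5,"az":0,"claw":-1},
{"dx":-0.027,"dy":-0.004,"dz":-0.029,"ax":0,"ay":-0.5,"az":0,"claw":-1},
-- at [445.7 115.3 150.4]
```

View pics/w20.png

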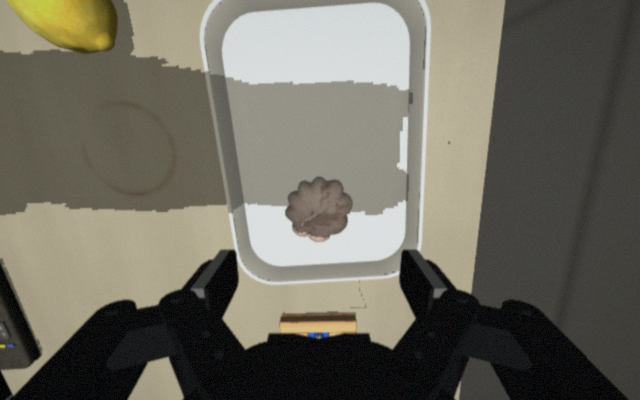

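The garlic stands on the tray floor at (319,210). The lemon's long axis lies at about -48° in the world frame, so I'll hover over it at yaw 42°.

Run:
```python
from h import *
plan([(446,115,150,42)],astep=8)
```

```text
{"dx":-0.025,"dy":-0.003,"dz":-0.03,"ax":0,"ay":-7.5,"az":0,"claw":-1},
{"dx":-0.029,"dy":-0.003,"dz":-0.026,"ax":0,"ay":-7.5,"az":0,"claw":-1},
{"dx":-0.032,"dy":-0.003,"dz":-0.022,"ax":0,"ay":-7.5,"az":0,"claw":-1},
{"dx":-0.035,"dy":-0.003,"dz":-0.018,"ax":0,"ay":-7.5,"az":0,"claw":-1},
{"dx":-0.037,"dy":-0.003,"dz":-0.013,"ax":0,"ay":-7.5,"az":0,"claw":-1},
{"dx":-0.038,"dy":-0.004,"dz":-0.009,"ax":0,"ay":-7.5,"az":0,"claw":-1},
-- at [445.9 114.4 150.4]
```

>>> {"name": "jog_arm", "arguments": {"commands": [{"dx": -0.025,"dy": -0.003,"dz": -0.03,"ax": 0,"ay": -7.5,"az": 0,"claw": -1},{"dx": -0.029,"dy": -0.003,"dz": -0.026,"ax": 0,"ay": -7.5,"az": 0,"claw": -1},{"dx": -0.032,"dy": -0.003,"dz": -0.022,"ax": 0,"ay": -7.5,"az": 0,"claw": -1},{"dx": -0.035,"dy": -0.003,"dz": -0.018,"ax": 0,"ay": -7.5,"az": 0,"claw": -1},{"dx": -0.03,"dy": -0.003,"dz": -0.011,"ax": 0,"ay": -7.5,"az": 0,"claw": -1},{"dx": -0.02,"dy": 0,"dz": -0.006,"ax": 0,"ay": -5,"az": 0,"claw": -1},{"dx": 0,"dy": 0,"dz": 0,"ax": 0,"ay": 0,"az": 0,"claw": -1},{"dx": 0,"dy": 0,"dz": 0,"ax": 0,"ay": 0,"az": 0,"claw": -1}]}}

```text
clock: 25.32
eef_pos: [453.3, 97.4, 138.2]
ee_rot: [-1.472, 0.688, -0.664]
wrist_force: [0.7, 0.7, 0.4]
grip_width: 85.0
```

Run:
```python
from h import *
st();grab('wrist','w21')
```

```text
t 25.325 p [453.3  97.4 138.2] yaw 40.5 tilt [-0.01  -0.014] w 85.0 F [0.7 0.7 0.4]
```

View pics/w21.png

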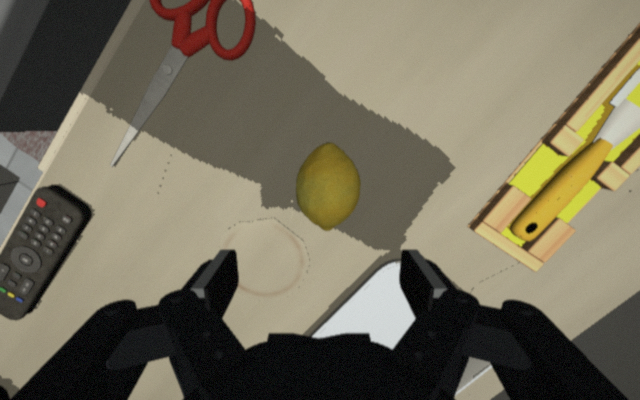

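Run:
```python
from h import *
x,e=tri(('w21',328,186),('top0',*c2p((530,448),(205,130),6)),('side0',*c2p((296,348),(240,120),5)));print(x,e)
print(at('w21',328,186,28), at('w21',329,142,28)-at('w21',329,229,28))
for p in [(297,186),(360,186)]: print(at('w21',*p,28))
m=at('w21',328,186,28)
plan([(m[0],m[1],80,41.5,25),(m[0],m[1],29,41.5,12)])
```

```text
[445.9366741  116.73363341  26.93455918] [np.float64(1.8209435050630238), np.float64(1.8537872086627025), np.float64(2.555673881017286)]
[444.770152   118.47366355  28.        ] [-5.02684062e+01  5.75700206e+01 -2.84217094e-14]
[424.57344422 101.09733359  28.        ]
[465.54842719 136.35034767  28.        ]
{"dx":-0.007,"dy":0.0194,"dz":0.0027,"ax":0.3,"ay":-0.3,"az":-0.2,"claw":-1},
{"dx":-0.0071,"dy":0.0194,"dz":0.0026,"ax":0.3,"ay":-0.3,"az":-0.2,"claw":-1},
{"dx":-0.0071,"dy":0.0194,"dz":0.0026,"ax":0.3,"ay":-0.3,"az":-0.2,"claw":-1},
-- at [444.8 118.5  80. ]
{"dx":0,"dy":0.0102,"dz":0,"ax":0,"ay":0,"az":0,"claw":-1},
{"dx":0,"dy":0.0102,"dz":0,"ax":0,"ay":0,"az":0,"claw":-1},
{"dx":0,"dy":0.0102,"dz":-0.0001,"ax":0,"ay":0,"az":0,"claw":-1},
{"dx":0,"dy":0.0102,"dz":0,"ax":0,"ay":0,"az":0,"claw":-1},
{"dx":0,"dy":0.0102,"dz":0,"ax":0,"ay":0,"az":0,"claw":-1},
-- at [444.8 118.5  29. ]
```

>>> {"name": "jog_arm", "arguments": {"commands": [{"dx": -0.007,"dy": 0.0194,"dz": 0.0027,"ax": 0.3,"ay": -0.2,"az": -0.2,"claw": -1},{"dx": -0.007,"dy": 0.0194,"dz": 0.0026,"ax": 0.3,"ay": -0.2,"az": -0.2,"claw": -1},{"dx": -0.006,"dy": 0.015,"dz": 0.002,"ax": 0.2,"ay": -0.1,"az": -0.2,"claw": -1},{"dx": 0,"dy": 0,"dz": 0,"ax": 0,"ay": 0,"az": 0,"claw": -1}]}}

```text
clock: 25.88
eef_pos: [447.9, 115.6, 82.1]
ee_rot: [-1.464, 0.673, -0.676]
wrist_force: [-0.1, -0.3, 0.4]
grip_width: 85.4
```

Run:
```python
from h import *
st();grab('wrist','w22')
plan([(445,118,29,41,14)])
```

```text
t 25.875 p [447.9 115.6  82.1] yaw 40.5 tilt [0.001 0.001] w 85.4 F [-0.1 -0.3  0.4]
{"dx":-0.001,"dy":0.0134,"dz":-0.0003,"ax":0,"ay":-0.1,"az":0,"claw":-1},
{"dx":-0.0011,"dy":0.0134,"dz":-0.0003,"ax":0,"ay":-0.1,"az":0,"claw":-1},
{"dx":-0.001,"dy":0.0134,"dz":-0.0002,"ax":0,"ay":-0.1,"az":0,"claw":-1},
{"dx":-0.001,"dy":0.0134,"dz":-0.0003,"ax":0,"ay":-0.1,"az":0,"claw":-1},
-- at [445. 118.  29.]
```

View pics/w22.png

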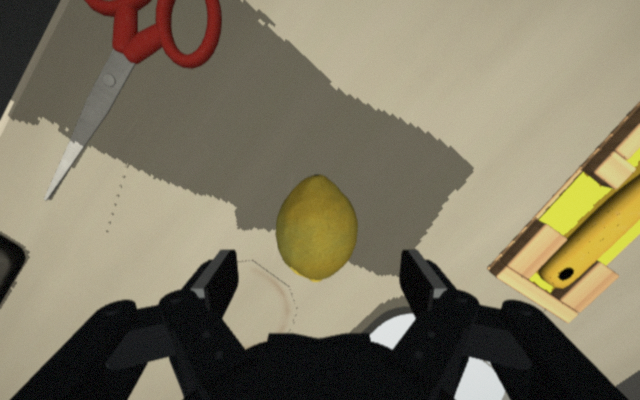

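Run:
```python
from h import *
print(at('w22',317,228,28),tri(('w22',317,228),('w21',328,186)))
```

```text
[444.85171871 118.56462225  28.        ] (array([444.85172963, 118.47377162,  27.80348926]), [np.float64(0.0586281103734383), np.float64(0.05862811037350677)])
```

>>> {"name": "jog_arm", "arguments": {"commands": [{"dx": -0.001,"dy": 0.0134,"dz": 0,"ax": 0,"ay": -0.1,"az": 0,"claw": -1},{"dx": -0.001,"dy": 0.0134,"dz": 0,"ax": 0,"ay": -0.1,"az": 0,"claw": -1},{"dx": -0.001,"dy": 0.0134,"dz": 0,"ax": 0,"ay": -0.1,"az": 0,"claw": -1},{"dx": -0.001,"dy": 0.01,"dz": 0,"ax": 0,"ay": -0.1,"az": 0,"claw": -1},{"dx": 0,"dy": 0,"dz": 0,"ax": 0,"ay": 0,"az": 0,"claw": -1}]}}

```text
clock: 26.55
eef_pos: [447.3, 118.0, 29.7]
ee_rot: [-1.463, 0.668, -0.673]
wrist_force: [-0.1, 0.2, 0.1]
grip_width: 85.2
```

>>> {"name": "jog_arm", "arguments": {"commands": [{"dx": -0.002,"dy": 0,"dz": -0.0015,"ax": 0,"ay": 0,"az": 0,"claw": -1},{"dx": 0,"dy": 0,"dz": 0,"ax": 0,"ay": 0,"az": 0,"claw": -0.3},{"dx": 0,"dy": 0,"dz": 0,"ax": 0,"ay": 0,"az": 0,"claw": 0},{"dx": 0,"dy": 0,"dz": 0,"ax": 0,"ay": 0,"az": 0,"claw": 1},{"dx": 0,"dy": 0,"dz": 0,"ax": 0,"ay": 0,"az": 0,"claw": 1},{"dx": 0,"dy": 0,"dz": 0,"ax": 0,"ay": 0,"az": 0,"claw": 1},{"dx": 0,"dy": 0,"dz": 0,"ax": 0,"ay": 0,"az": 0,"claw": 1}], "newtons": 30}}

```text
clock: 27.42
eef_pos: [445.4, 118.6, 31.0]
ee_rot: [-1.462, 0.666, -0.675]
wrist_force: [-0.0, 0.4, -1.6]
grip_width: 52.7
```

Run:
```python
from h import *
import h;h.CL=1
st();grab('wrist','w23');s=manip.get_state()['eef_pos']
plan([(s[0],s[1],125,40.8),(617,47,125,0,45)],astep=8)
```

```text
t 27.425 p [445.4 118.6  31. ] yaw 40.8 tilt [0.004 0.004] w 52.7 F [-0.   0.4 -1.6]
{"dx":0,"dy":-0.031,"dz":0,"ax":-0.1,"ay":0,"az":0.1,"claw":1},
{"dx":0,"dy":-0.032,"dz":0,"ax":-0.1,"ay":0,"az":0.1,"claw":1},
{"dx":0,"dy":-0.031,"dz":0,"ax":-0.1,"ay":0,"az":0.1,"claw":1},
-- at [445.1 118.6 125. ]
{"dx":0.028,"dy":0,"dz":0.014,"ax":0,"ay":6.8,"az":0,"claw":1},
{"dx":0.026,"dy":0,"dz":0.017,"ax":0,"ay":6.8,"az":0,"claw":1},
{"dx":0.023,"dy":0,"dz":0.02,"ax":0,"ay":6.8,"az":0,"claw":1},
{"dx":0.022,"dy":0,"dz":0.023,"ax":0,"ay":6.8,"az":0,"claw":1},
{"dx":0.018,"dy":0,"dz":0.025,"ax":0,"ay":6.8,"az":0,"claw":1},
{"dx":0.015,"dy":0,"dz":0.027,"ax":0,"ay":6.8,"az":0,"claw":1},
-- at [617.2  47.3 124.7]
```

View pics/w23.png

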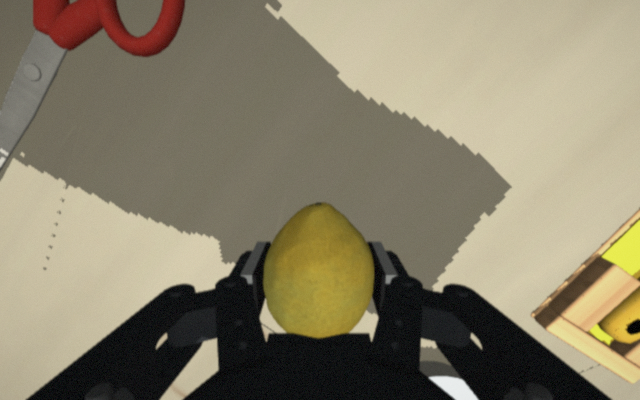

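>>> {"name": "jog_arm", "arguments": {"commands": [{"dx": 0,"dy": -0.015,"dz": 0,"ax": 0,"ay": 0,"az": 0,"claw": 1},{"dx": 0,"dy": -0.032,"dz": 0,"ax": 0,"ay": 0,"az": 0,"claw": 1},{"dx": 0,"dy": -0.04,"dz": 0,"ax": 0,"ay": 0,"az": 0,"claw": 1},{"dx": 0.022,"dy": 0,"dz": 0.014,"ax": 0,"ay": 6.8,"az": 0,"claw": 1},{"dx": 0.024,"dy": 0,"dz": 0.017,"ax": 0,"ay": 6.8,"az": 0,"claw": 1},{"dx": 0.023,"dy": 0,"dz": 0.02,"ax": 0,"ay": 6.8,"az": 0,"claw": 1},{"dx": 0.02,"dy": 0,"dz": 0.023,"ax": 0,"ay": 6.8,"az": 0,"claw": 1},{"dx": 0.015,"dy": 0,"dz": 0.02,"ax": 0,"ay": 6,"az": 0,"claw": 1},{"dx": 0.01,"dy": 0,"dz": 0.015,"ax": 0,"ay": 4,"az": 0,"claw": 1},{"dx": 0,"dy": 0,"dz": 0,"ax": 0,"ay": 0,"az": 0,"claw": 1},{"dx": 0,"dy": 0,"dz": 0,"ax": 0,"ay": 0,"az": 0,"claw": 1}]}}

```text
clock: 28.85
eef_pos: [595.6, 58.0, 119.9]
ee_rot: [-1.228, 1.175, -1.178]
wrist_force: [0.5, 1.3, -1.5]
grip_width: 52.8
```

Run:
```python
from h import *
import h;h.CL=1
st();grab('wrist','w24')
plan([(617,50,70,-2,25)],astep=8)
```

```text
t 28.85 p [595.6  58.  119.9] yaw 2.5 tilt [0.    0.002] w 52.8 F [ 0.5  1.3 -1.5]
{"dx":0.003,"dy":0.0167,"dz":0.007,"ax":0,"ay":1.5,"az":0,"claw":1},
{"dx":0.0028,"dy":0.0166,"dz":0.007,"ax":0,"ay":1.5,"az":0,"claw":1},
{"dx":0.0026,"dy":0.0167,"dz":0.0071,"ax":0,"ay":1.5,"az":0,"claw":1},
-- at [617.  50.  70.]
```

View pics/w24.png

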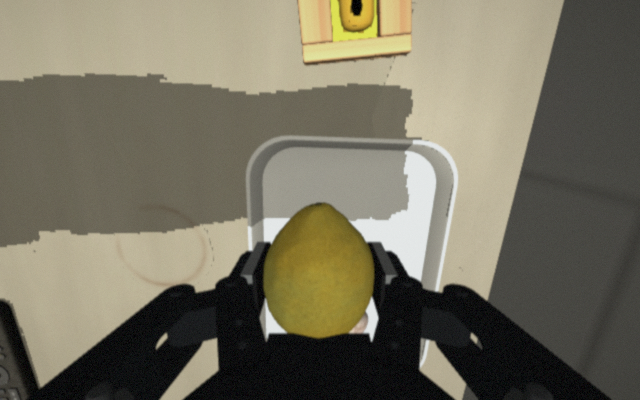

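>>> {"name": "jog_arm", "arguments": {"commands": [{"dx": 0.003,"dy": 0.015,"dz": 0.007,"ax": 0,"ay": 1.5,"az": 0,"claw": 1},{"dx": 0.003,"dy": 0.0166,"dz": 0.007,"ax": 0,"ay": 1.5,"az": 0,"claw": 1},{"dx": 0.002,"dy": 0.014,"dz": 0.006,"ax": 0,"ay": 1,"az": 0,"claw": 1},{"dx": 0,"dy": 0.01,"dz": 0,"ax": 0,"ay": 0,"az": 0,"claw": 1},{"dx": 0,"dy": 0.005,"dz": 0,"ax": 0,"ay": 0,"az": 0,"claw": 1},{"dx": 0,"dy": 0,"dz": 0,"ax": 0,"ay": 0,"az": 0,"claw": 1}]}}

```text
clock: 29.65
eef_pos: [615.5, 50.6, 53.9]
ee_rot: [-1.196, 1.23, -1.23]
wrist_force: [-0.1, 0.3, 0.1]
grip_width: 53.3
```

Run:
```python
from h import *
st();grab('wrist','w25')
```

```text
t 29.65 p [615.5  50.6  53.9] yaw -1.6 tilt [ 0. -0.] w 53.3 F [-0.1  0.3  0.1]
```

View pics/w25.png

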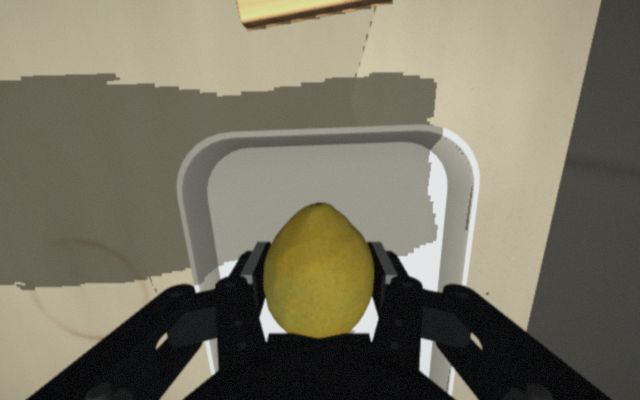

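>>> {"name": "jog_arm", "arguments": {"commands": [{"dx": 0,"dy": 0.007,"dz": 0.001,"ax": 0,"ay": 0,"az": 0,"claw": 1},{"dx": 0,"dy": 0.006,"dz": 0,"ax": 0,"ay": 0,"az": 0,"claw": 1},{"dx": 0,"dy": 0.003,"dz": 0,"ax": 0,"ay": 0,"az": 0,"claw": 1},{"dx": 0,"dy": 0.001,"dz": 0,"ax": 0,"ay": 0,"az": 0,"claw": 1},{"dx": 0,"dy": 0,"dz": 0,"ax": 0,"ay": 0,"az": 0,"claw": 1}]}}

```text
clock: 30.32
eef_pos: [617.2, 50.7, 37.2]
ee_rot: [-1.194, 1.228, -1.231]
wrist_force: [0.1, 0.8, -0.9]
grip_width: 53.0
```

>>> {"name": "jog_arm", "arguments": {"commands": [{"dx": 0,"dy": 0.0017,"dz": 0,"ax": 0,"ay": 0,"az": 0,"claw": 1},{"dx": 0,"dy": 0.001,"dz": 0,"ax": 0,"ay": 0,"az": 0,"claw": 1},{"dx": 0,"dy": 0,"dz": 0,"ax": 0,"ay": 0,"az": 0,"claw": 1}]}}

```text
clock: 30.7
eef_pos: [617.5, 50.7, 35.3]
ee_rot: [-1.194, 1.227, -1.231]
wrist_force: [-0.2, 0.6, -1.3]
grip_width: 53.0
```

>>> {"name": "jog_arm", "arguments": {"commands": [{"dx": 0,"dy": 0.0008,"dz": 0,"ax": 0,"ay": 0,"az": 0,"claw": 1},{"dx": 0,"dy": 0,"dz": 0,"ax": 0,"ay": 0,"az": 0,"claw": -0.3},{"dx": 0,"dy": 0,"dz": 0,"ax": 0,"ay": 0,"az": 0,"claw": -0.5},{"dx": 0,"dy": 0,"dz": 0,"ax": 0,"ay": 0,"az": 0,"claw": -1},{"dx": 0,"dy": 0,"dz": 0,"ax": 0,"ay": 0,"az": 0,"claw": -1},{"dx": 0,"dy": 0,"dz": 0,"ax": 0,"ay": 0,"az": 0,"claw": -1},{"dx": 0,"dy": -0.02,"dz": 0,"ax": 0,"ay": 0,"az": 0,"claw": -1},{"dx": 0,"dy": -0.035,"dz": 0,"ax": 0,"ay": 0,"az": 0,"claw": -1},{"dx": 0,"dy": -0.05,"dz": 0,"ax": 0,"ay": 0,"az": 0,"claw": -1},{"dx": 0,"dy": -0.055,"dz": -0.02,"ax": 0,"ay": 0,"az": 0,"claw": -1},{"dx": 0,"dy": -0.04,"dz": -0.03,"ax": 0,"ay": 0,"az": 0,"claw": -1},{"dx": 0,"dy": 0,"dz": 0,"ax": 0,"ay": 0,"az": 0,"claw": -1},{"dx": 0,"dy": 0,"dz": 0,"ax": 0,"ay": 0,"az": 0,"claw": -1}]}}

```text
clock: 32.33
eef_pos: [565.7, 52.2, 239.7]
ee_rot: [-1.194, 1.228, -1.231]
wrist_force: [-0.3, -0.1, -0.3]
grip_width: 85.8
```

Run:
```python
from h import *
st();grab('wrist','w26');grab('side','s26');grab('top','t26')
```

```text
t 32.325 p [565.7  52.2 239.7] yaw -1.6 tilt [0.    0.003] w 85.8 F [-0.3 -0.1 -0.3]
```

View pics/w26.png

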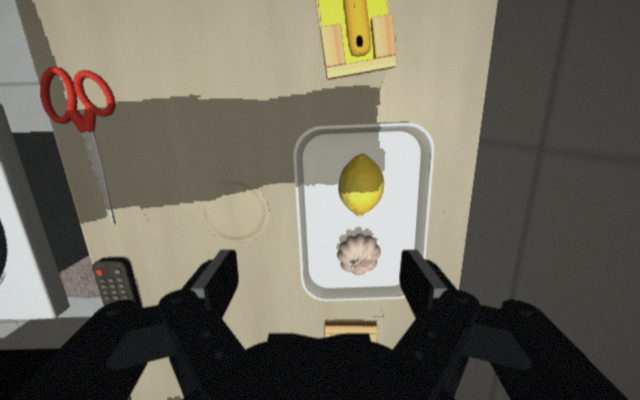

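View pics/s26.png

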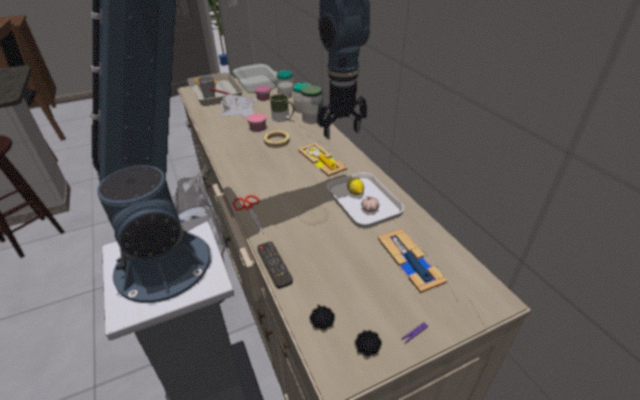

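View pics/t26.png

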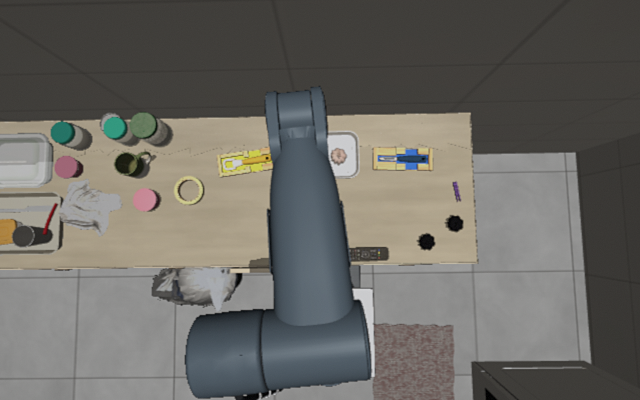

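Run:
```python
from h import *
for t,q,yw,tip,he,L in [('w8',(608.2,252.9),7.9,(318,65),(319,256),57),('w14',(603.7,-305.0),-1.9,(320,76),(319,248),55)]:
    a=at(t,*he,12);b=at(t,*tip,10);d=(b-a)[:2];n=np.linalg.norm(d);d/=n
    m=a[:2]+L*d;print(t,'len',n.round(1),'mid err',(m-q).round(1),'yaw',np.degrees(np.arctan2(-d[0],d[1])).round(1),'vs',yw)
c=at('w26',361,185,32);g=at('w26',358,252,32);print('lemon',c-[619,0,0],'garlic',g-[619,0,0])
crop('s26',290,130,170,170,4.5,'c26')
```

```text
w8 len 174.8 mid err [ 1.1 -0.6] yaw 8.2 vs 7.9
w14 len 171.0 mid err [ 0.6 -2.1] yaw -2.0 vs -1.9
lemon [-1.63174573 49.67960392 32.        ] garlic [ -4.03389697 -40.39269671  32.        ]
```

View pics/c26.png

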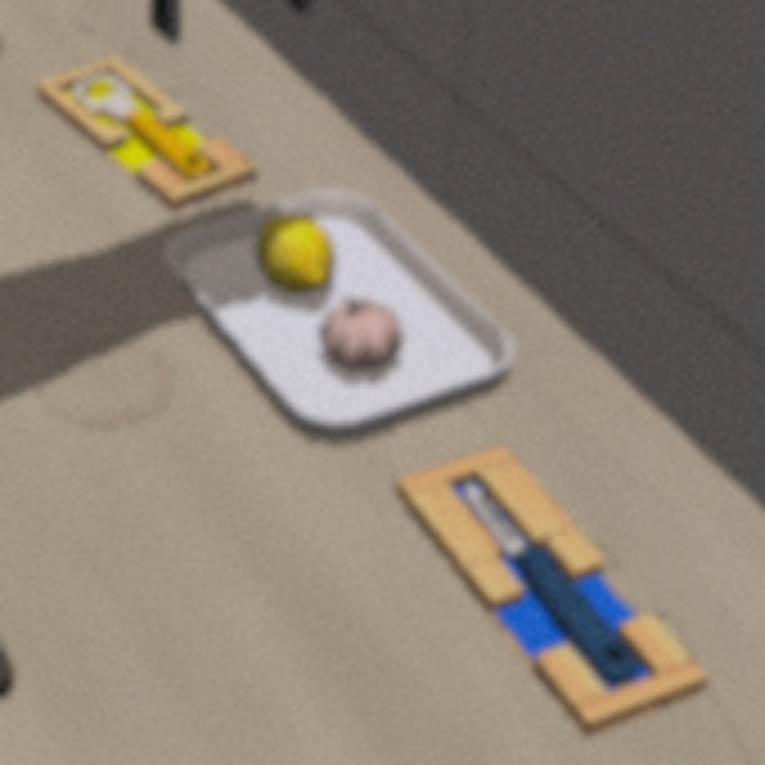

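```bash
python3 -c "
from h import *
st();print(manip.finish_job())"
```

```text
t 32.475 p [565.6  52.1 238.9] yaw -1.6 tilt [0.    0.001] w 85.7 F [ 0.1 -1.2  0.1]
the job is handed in; nothing more can be done
None
```

All four things are put away, and I handed the job in at 32.5 s of the 106 s allowed. `finish_job()` gave no verdict, so what follows rests on my own checks.

- **Tools:** The opener and the peeler lie in their own inserts. From the wrist pictures taken just after release, the handle middles are about 1 mm and 2 mm from the pocket points. Yaw is within 0.3° of the pocket for both.
- **Seating height:** I did not measure this after release. I inferred it from the gripper reaching the expected release height for each tool with no contact force, and the final side view agrees.
- **Lemon and garlic:** Both sit side by side on the tray floor. Relative to the tray middle, the lemon is at about (-2, +50) mm and the garlic at about (-4, -40) mm, both inside the limits.
- **Bystanders:** In the last top and side views, the purple clip, the tape roll and the black bulbs look unmoved. The arm stands clear about 240 mm above the surface, with the gripper open.

**Disagreements:**
- The camera puts the garlic about 7 mm closer to the tray middle than the spot where I released it. Either place is within the limits.
- My first peeler-pocket fit used 123 mm instead of 121 mm for the pocket end. I noticed the mismatch and shifted the target by under 1 mm before lowering.

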